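# Set-up tools back in their fitted trays

### The job

The four steel set-up tools have been put away in one another's trays: lift them over so that the 1-2-3 block, the V-block, the screw jack and the toolmaker's vice each stand upright in their own fitted tray, fully down in its recess. A tray takes only one tool, so use the empty cork mat as the spare place on the way. Their ground faces must not be knocked: set them down gently, never drop them or tip them over, and never put one on the bare table.

Things in the scene. Friction and masses are not known exactly. Their poses are not given: they have to be found in the camera images.
- block_mid (a point): 1-2-3 block: plain drilled steel block lying flat, 51 mm (its x) by 76 mm (its y) by 25 mm high, about 0.7 kg. Point: its centre, 12.5 mm above its underside. Grip it across the 51 mm (along its x), by its upper part; seated in its tray it stands 21 mm proud of the tray's top. It starts lying on top of the V-block's or the jack's tray, over the recess
- vblock_mid (a point): V-block: steel block 42 mm (x) by 46 mm (y) by 44 mm high with a 90 degree groove along its y in the top, about 0.5 kg; its two side faces (across x) are flat and are good to grip. Point: its centre, 22 mm above its underside. It starts in the recess of the block's or the vice's tray. Either way round in its tray is right
- jack_mid (a point): screw jack: round steel column 66 mm high, standing, about 0.4 kg; foot 46 mm in diameter and 8 mm high, body 34 mm in diameter from 14 to 48 mm, above it a thin screw and a 26 mm round head. Point: on its axis, 33 mm above its underside; grip the body there. It starts in the recess of the block's or the vice's tray
- vice_mid (a point): small toolmaker's vice: steel, 50 mm wide (x), 100 mm long (y), 44 mm high, about 0.8 kg; a base 18 mm high with the fixed jaw at its +y end and the moving jaw (30 mm long, as wide as the base) over its middle. Point: the middle of its length and width, 22 mm above its underside; grip it there across the 50 mm (along its x). It starts on top of the V-block's or the jack's tray, over the recess. Either way round in its tray is right
- tray_block: a flat fixed wooden tray, 12 mm thick, 90 mm (x) by 112 mm (y) seen from above, with a 67 mm (x) by 92 mm (y) recess in the middle, 4 mm deep with a grey felt floor: the fitted place of the 1-2-3 block, about 8 mm larger than it all round. The recess floor is 8 mm above the table. Origin: centre of the tray's underside, on the table; z up; the block's length lies along y
- tray_vblock: a flat fixed wooden tray, 12 mm thick, 86 mm (x) by 90 mm (y) seen from above, with a 58 mm (x) by 62 mm (y) recess in the middle, 4 mm deep with a grey felt floor: the fitted place of the V-block, about 8 mm larger than it all round. The recess floor is 8 mm above the table. Origin: centre of the tray's underside, on the table; z up; the groove lies along y
- tray_jack: a flat fixed wooden tray, 12 mm thick, round, 96 mm in diameter, seen from above, with a round, 62 mm diameter, recess in the middle, 4 mm deep with a grey felt floor: the fitted place of the screw jack, about 8 mm larger than it all round. The recess floor is 8 mm above the table. Origin: centre of the tray's underside, on the table; z up
- tray_vice: a flat fixed wooden tray, 12 mm thick, 96 mm (x) by 144 mm (y) seen from above, with a 66 mm (x) by 116 mm (y) recess in the middle, 4 mm deep with a grey felt floor: the fitted place of the vice, about 8 mm larger than it all round. The recess floor is 8 mm above the table. Origin: centre of the tray's underside, on the table; z up; the vice's length lies along y
- mat: fixed flat cork mat, 110 mm (x) by 140 mm (y), 6 mm thick, empty at the start: the free spot. Origin: centre of its underside, on the table; z up
Mind the look-alikes: they are no part of the job. What is shaped like the part that bears block_mid but black, pink or red is not meant.

How it is judged:
At the end, for the whole second after the job is handed in: Each of the four tools stands in its own tray: its middle within 13 mm of the tray's middle seen from above, fully down on the recess floor (within 2 mm), upright within 0.04 rad, at rest and released (horizontal distance between block_mid and tray_block below 0.013 m and z of block_mid in the frame of tray_block between 0.0175 and 0.0225 m and angle between each of block_mid, vblock_mid, jack_mid, vice_mid's own z axis and vertical below 0.04 rad and linear speed of each of block, vblock, jack, vice below 0.01 m/s and horizontal distance between vblock_mid and tray_vblock below 0.013 m and z of vblock_mid in the frame of tray_vblock between 0.027 and 0.032 m and horizontal distance between jack_mid and tray_jack below 0.013 m and z of jack_mid in the frame of tray_jack between 0.038 and 0.043 m and horizontal distance between vice_mid and tray_vice below 0.013 m and z of vice_mid in the frame of tray_vice between 0.027 and 0.032 m); the robot touches nothing.
It fails at once if a tool is tipped over (more than 0.5 rad) (angle between any of block_mid, vblock_mid, jack_mid, vice_mid's own z axis and vertical above 0.5 rad).
It fails at once if a tool is set on the bare table (its underside within 3 mm of the table top; the mat is 6 mm thick) (height (world z) of block_mid below 0.0155 m or height (world z) of any of vblock_mid, vice_mid below 0.025 m or height (world z) of jack_mid below 0.036 m).
It fails at once if a tool is dropped or slammed down (faster than 0.5 m/s with its underside less than 22 mm above the table, as after a fall of about 15 mm) ((linear speed of block above 0.5 m/s and height (world z) of block_mid below 0.0345 m) or (linear speed of vblock above 0.5 m/s and height (world z) of vblock_mid below 0.044 m) or (linear speed of jack above 0.5 m/s and height (world z) of jack_mid below 0.055 m) or (linear speed of vice above 0.5 m/s and height (world z) of vice_mid below 0.044 m)).
It also fails if it takes over 125 s, if anything falls off the work surface, if the arm or the gripper's body presses on something with over 40 N, if the wrist force passes 120 N, or if a joint passes its speed limit or range.

### The arm

A 6-joint arm with a two-finger parallel gripper is mounted at the origin on the work surface. World frame = base frame: x ahead of the robot, y to its left, z up, the work surface at z = 0. Lengths are in m, angles in rad, forces in N, time in s.
With the tool pointing down it reaches from about 0.35 to 0.85 m from the base axis. Payload 8.1 kg.
Tool frame: the origin (TCP) lies midway between the tips of the shut fingers; the grasp point (between the pads) lies 19 mm behind it; z points along the fingers, y is the line along which they close (so a half turn about z gives the same grasp; the last joint's range is limited). The gripper opens to 93 mm and grips with 3 to 60 N. Pads are 15 mm wide; open, the fingers measure 128 mm over their backs; the gripper's body (75 mm by 188 mm) begins 65 mm behind the grasp point.
Start: joints at [-1.364, 0.13, 1.488, -0, 1.523, -0.085], TCP at [0.173, -0.575, 0.219] pointing down, gripper open.
Joint ranges: [-2.96, 2.96], [-0.89, 2.26], [0.02, 2.5], [-1.34, 4.48], [0, 2.73], [-2.66, 2.66]. Speed limits (rad/s): [2.39, 2.39, 2.79, 3.14, 3.14, 3.14].

### API

Orientations are given as a rotation vector (axis times angle).
In Python, from plant import read_state, read_camera, camera_model, close_job gives the robot as it stands. The module is installed in compiled form; this text tells all that it offers.
- The arm moves only by the tool carry_out, never from a script. Its argument "moves" is a list of rows, each an object of numbers: "jaw": the finger opening in m, from 0 to 0.093; "dx", "dy", "dz": the shift along the tool's x, y, z in m; "yaw": the turn about the tool's z in rad. In form: [{"jaw": .., "dx": .., "dy": .., "dz": .., "yaw": ..}, ...]. A call has 1 to 8 rows; each row shifts and turns the commanded pose from where the row before left it, along the tool's axes as they then stand; what a row does not reach is not made up. A row lasts 1/8 s, in which the tool goes at most 62.5 mm and 10.7 degrees, less where a joint would pass 70% of its speed; a pose out of reach is approached as far as the arm can. A call is refused whole if a number of a shift passes 0.0625 or a number of a turn 0.188, either way. A call with a gripper value outside its range is refused whole. The fingers move at their own pace and stop on an object; "grip_force" is the grip in N (left out, the last holds). Time passes only in rows, so rows that do not move let the fingers close. It gives the time, the measured TCP pose, the force, the opening and the grip force at its end, in the units of the state.
- read_state(): the state, without advancing time (a new reading comes with each control period).
- read_camera(name): name is "scene" or "top"; returns the picture (420x560x3 uint8, red, green, blue); there is no depth.
- camera_model(name): a dict with "camera_matrix" (3x3 intrinsics, pixels), "view" (4x4, takes a point from world to camera coordinates). Camera axes: x right, y up, looking along -z (the intrinsics and any distortion apply to the point x, -y, -z); pixel columns grow to the right and rows downward; lengths in m; the calibration is good to about 2 mm. A picture is of the moment at which its call begins. camera_model takes no time and is no camera call.
- close_job(): hands the job in; it is judged then, once.
The state is a dict: "t": time; "q": joint angles; "dq": joint speeds; "joint_torque": joint torques, N m; "tool_pos": TCP position; "orientation": TCP orientation; "force": force on the tool from outside, world axes, zero at the start; "wrist_torque": the same for the moment, N m; "opening": finger opening in m; "gripper_force": force on a finger pad.
Only numpy, scipy, OpenCV 4.12 (cv2) and the standard library are available. Lean on these libraries where they do the work, as an engineer would, in place of code of your own. Each camera call takes 0.05 s, during which the arm holds its last target. There are 200 camera calls.

## Working session

There is one attempt and no reset: what is moved stays moved. The work goes in short steps, Python scripts to look and compute and a tool call to move; the robot and the scene stay as the last step left them, time stands still between calls to the robot, and variables do not carry over. Pictures are saved under pics/ and viewed, at most 14 in all, crops included, and the job is handed in when it is done.

Besides the shell and the picture viewer there is one more tool, called after "Emit:" as name(argument=value, ...) on one line, values as JSON. carry_out: Moves the arm, as the interface text tells. Its arguments: {"type":"object","properties":{"moves":{"type":"array","items":{"type":"object","properties":{"jaw":{"type":"number"},"dx":{"type":"number"},"dy":{"type":"number"},"dz":{"type":"number"},"yaw":{"type":"number"}}}},"grip_force":{"type":"number"}},"required":["moves"]}

```bash
mkdir -p pics
python3 - <<'E'
from plant import *
import cv2
for n in("top","scene"):
    im=read_camera(n); cv2.imwrite(f"pics/{n}0.png",im[...,::-1])
    m=camera_model(n); print(n,m)
s=read_state(); print(s)
E
```

```text
top {'camera_matrix': array([[517.90065946,   0.        , 277.60280066],
       [  0.        , 517.90065946, 208.93314414],
       [  0.        ,   0.        ,   1.        ]]), 'view': array([[-0.0216872 , -0.99974774,  0.00584121, -0.12990509],
       [ 0.99393186, -0.0209301 ,  0.10798791, -0.4973364 ],
       [-0.10783841,  0.00814772,  0.99413505, -1.17584817],
       [ 0.        ,  0.        ,  0.        ,  1.        ]])}
scene {'camera_matrix': array([[381.28110556,   0.        , 277.73260047],
       [  0.        , 381.28110556, 212.94858979],
       [  0.        ,   0.        ,   1.        ]]), 'view': array([[-0.43416707,  0.90078916,  0.00882337,  0.31496447],
       [-0.69031299, -0.3389816 ,  0.63918655,  0.23855371],
       [ 0.57876327,  0.27142286,  0.76900111, -1.27668675],
       [ 0.        ,  0.        ,  0.        ,  1.        ]])}
{'t': 0.1, 'q': array([-1.36437413e+00,  1.31108173e-01,  1.48915083e+00,  3.89684488e-06,
        1.52300565e+00, -8.53924604e-02]), 'dq': array([-0.00111938, -0.0018325 , -0.00240349,  0.00195453,  0.00107293,
       -0.00128813]), 'joint_torque': array([ 1.51825996e-03, -5.61342251e+01, -4.93097413e+01,  7.71041005e-02,
        2.91364803e-02, -3.71625094e-05]), 'tool_pos': array([ 0.1725367 , -0.57412531,  0.21768963]), 'orientation': array([-3.10655994e+00, -4.56513735e-01,  1.52653199e-04]), 'force': array([ 0.19051309, -0.58468262, -0.11992709]), 'wrist_torque': array([ 0.00021649,  0.00186688, -0.03020457]), 'gripper_force': 0.0, 'opening': 0.09313481997698349}
```

View pics/top0.png

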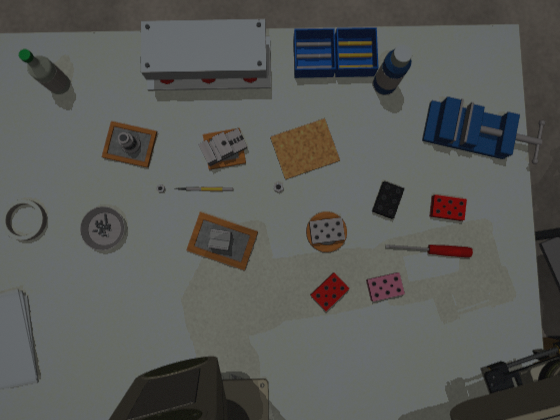

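View pics/scene0.png

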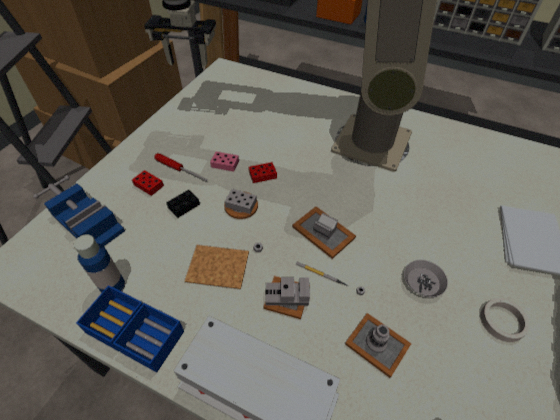

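```bash
cat > h.py <<'E'
from plant import *
import numpy as np, cv2
M={n:camera_model(n) for n in("top","scene")}
def pt(n,uv,z):
    m=M[n];K=m["camera_matrix"];V=m["view"]
    uv=np.atleast_2d(np.asarray(uv,float)); d=np.c_[uv,np.ones(len(uv))]@np.linalg.inv(K).T*[1,-1,-1]
    R=V[:3,:3];c=-R.T@V[:3,3]; d=d@R
    return (c+d*((z-c[2])/d[:,2])[:,None])[:,:2]
def px(n,p):
    m=M[n];q=m["view"][:3,:3]@np.asarray(p,float)+m["view"][:3,3]
    q=m["camera_matrix"]@(q*[1,-1,-1]);return q[:2]/q[2]
def rect(n,cnt,z):
    w=pt(n,cnt.reshape(-1,2),z)
    r=cv2.minAreaRect((w*1000).astype(np.float32));return np.round(r[0],1),np.round(r[1],1),round(r[2],1)
E
python3 - <<'E'
from h import *
for n in("top","scene"):
    im=cv2.imread(f"pics/{n}0.png"); hsv=cv2.cvtColor(im,cv2.COLOR_BGR2HSV)
    m=cv2.inRange(hsv,(5,90,60),(25,255,255))
    cs,_=cv2.findContours(m,cv2.RETR_EXTERNAL,cv2.CHAIN_APPROX_NONE)
    for c in cs:
        if cv2.contourArea(c)>150: print(n,cv2.boundingRect(c),rect(n,c,.012),rect(n,c,.006)[0])
im=cv2.imread("pics/top0.png")
cv2.imwrite("pics/c1.png",cv2.convertScaleAbs(cv2.resize(im[110:280,95:355],None,fx=3,fy=3,interpolation=cv2.INTER_CUBIC),alpha=1.4))
im=cv2.imread("pics/scene0.png")
cv2.imwrite("pics/c2.png",cv2.resize(im[180:380,180:420],None,fx=3,fy=3,interpolation=cv2.INTER_CUBIC))
E
```

```text
top (313, 221, 34, 31) (array([ 420.3, -269.7]), array([41.4, 92. ]), 37.2) [ 420.6 -270.4]
top (187, 212, 70, 58) (array([424.7,  -8.7]), array([144.2,  95.6]), 70.1) [425.   -8.1]
top (208, 151, 38, 19) (array([607.3, -24. ]), array([28.7, 91.6]), 21.6) [608.5 -23.4]
top (102, 122, 54, 45) (array([659.8, 210.8]), array([111.8,  90.5]), 76.2) [661.3 212.5]
top (271, 119, 69, 60) (array([ 640. , -208.4]), array([108.6, 138.2]), 17.6) [ 641.4 -208.8]
scene (346, 313, 65, 65) (array([662.8, 210. ]), array([111.6,  93.3]), 76.2) [660.  210.5]
scene (264, 304, 40, 15) (array([684.4,  -5.5]), array([32.2, 90.3]), 24.3) [681.8  -6.6]
scene (185, 245, 64, 44) (array([ 646.8, -205.1]), array([109.4, 138.3]), 18.1) [ 643.9 -207.6]
scene (293, 207, 63, 52) (array([428.8,  -7.9]), array([146.9, 100.6]), 69.9) [424.3  -9. ]
scene (225, 200, 33, 19) (array([ 462.5, -235.4]), array([54.2, 93.3]), 43.1) [ 458.3 -238.2]
scene (75, 134, 19, 35) (array([ 469.1, -816.4]), array([187.6,  22. ]), 57.7) [ 464.9 -823.5]
scene (15, 52, 49, 73) (array([  248.1, -1248.8]), array([547.7, 100.6]), 59.3) [  242.3 -1259.1]
scene (199, 3, 26, 65) (array([-420.8, -887.3]), array([630.5,  97.2]), 35.6) [-431.6 -894.9]
scene (316, 0, 46, 24) (array([-893.8, -439.5]), array([277.2, 227.8]), 20.3) [-908.1 -443.8]
scene (2, 0, 161, 148) (array([ -104.5, -1281.6]), array([1432.7,  454.7]), 63.5) [ -112.9 -1292.1]
```

View pics/c1.png

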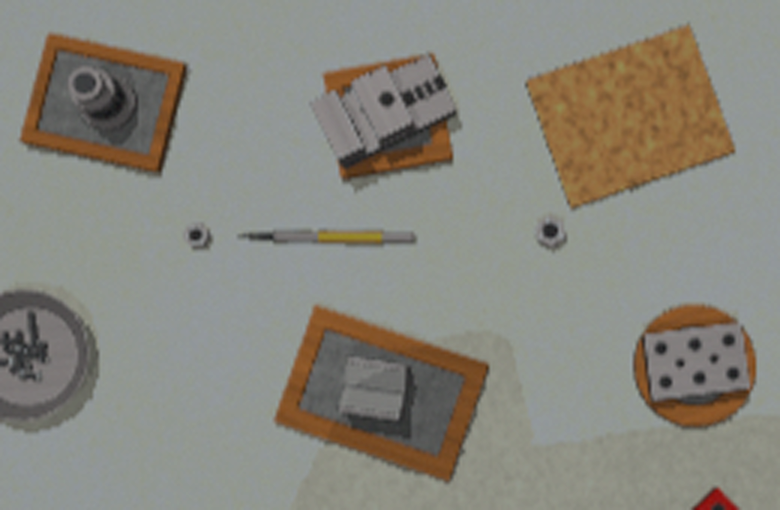

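View pics/c2.png

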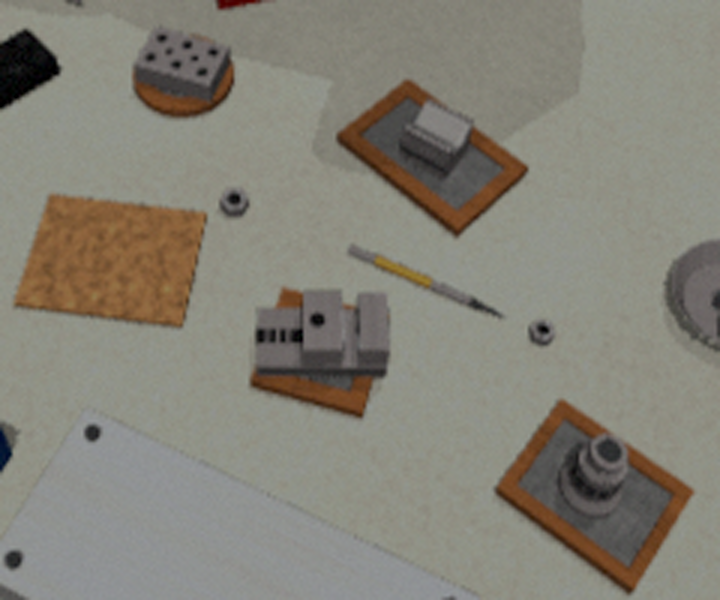

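Run:
```python
import cv2,numpy as np
t=cv2.imread("pics/top0.png");s=cv2.imread("pics/scene0.png")
def crop(im,x,y):
    c=cv2.resize(im[y:y+37,x:x+50],(400,296),interpolation=cv2.INTER_CUBIC)
    return cv2.normalize(c,None,0,255,cv2.NORM_MINMAX)
for k,L in dict(m1=[(t,197,220),(s,305,205),(t,105,123),(s,355,315)],m2=[(t,198,124),(s,260,270),(t,302,212),(s,216,186)]).items():
    c=[crop(*a) for a in L]; cv2.imwrite(f"pics/{k}.png",np.vstack([np.hstack(c[:2]),np.hstack(c[2:])]))
```

```text
(no output)
```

View pics/m1.png

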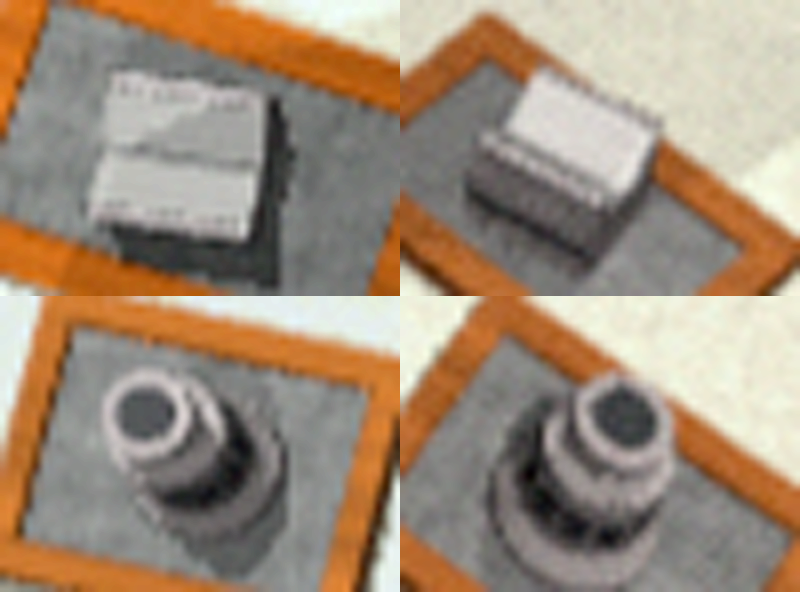

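View pics/m2.png

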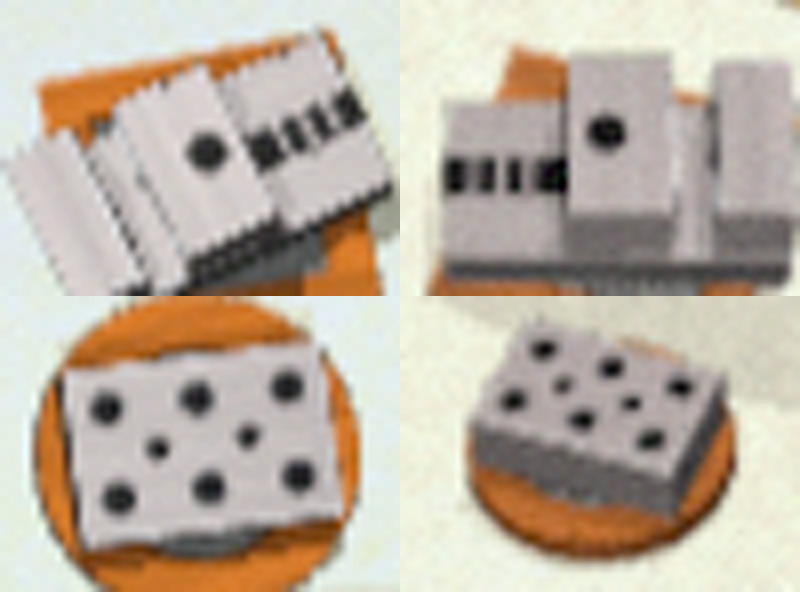

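Run:
```python
from h import *
def P(n,o,L,z,s=8):
    return pt(n,(np.array(L,float)+.5)/s-.5+o,z)*1000
def show(k,w):
    w=np.array(w); print(k,"mean",w.mean(0).round(1),"edges",[(round(float(np.hypot(*d)),1),round(float(np.degrees(np.arctan2(d[1],d[0]))),1)) for d in np.roll(w,-1,0)-w])
show("vb top",P("top",(197,220),[(110,73),(268,92),(250,240),(92,218)],.052))
show("vb sc",P("scene",(305,205),[(138,70),(258,128),(212,207),(80,140)],.052))
show("jack top",P("top",(105,123),[(150,116)],.074)); show("jack sc",P("scene",(355,315),[(225,119)],.074))
show("vice mj top",P("top",(198,124),[(118,98),(205,65),(278,210),(188,262)],.056))
show("vice mj sc",P("scene",(260,270),[(168,52),(272,55),(270,215),(168,215)],.056))
show("vice base end top",P("top",(198,124),[(320,30),(392,183)],.030))
show("vice base end sc",P("scene",(260,270),[(42,100),(44,262)],.030))
h=P("top",(302,212),[(107,112),(197,102),(287,91),(299,181),(208,192),(119,202)],.037);show("blk top",h)
h=P("scene",(216,186),[(144,53),(212,72),(280,92),(250,145),(182,124),(113,105)],.037);show("blk sc",h)
show("tvb top",P("top",(95,110),[(323,70),(433,54),(453,160),(343,181)],.012,3))
show("tvb sc",P("scene",(180,180),[(285,290),(252,384),(362,414)],.012,3))
for n,box in(("top",(305,205,50,55)),("scene",(215,185,50,45))):
    im=cv2.imread(f"pics/{n}0.png");hsv=cv2.cvtColor(im,cv2.COLOR_BGR2HSV);m=cv2.inRange(hsv,(5,90,50),(25,255,255))
    x,y,w,hh=box;k=np.zeros_like(m);k[y:y+hh,x:x+w]=m[y:y+hh,x:x+w]
    hull=cv2.convexHull(cv2.findNonZero(k)).reshape(-1,2)
    w=pt(n,hull,.012)*1000;c,r=cv2.minEnclosingCircle(w.astype(np.float32));print(n,c,r)
for n in M: print(n, -M[n]["view"][:3,:3].T@M[n]["view"][:3,3])
```

```text
vb top mean [426.2  -6.6] edges [(45.1, -98.1), (42.0, 172.4), (45.0, 80.9), (41.2, -7.5)]
vb sc mean [428.2  -4.6] edges [(44.5, 82.7), (36.9, -3.2), (48.6, -97.9), (36.3, 170.4)]
jack top mean [660.3 205.4] edges [(0.0, 0.0)]
jack sc mean [659.  206.3] edges [(0.0, 0.0)]
vice mj top mean [645.5 -16.3] edges [(26.7, -69.9), (47.6, -154.5), (29.8, 119.4), (52.2, 22.1)]
vice mj sc mean [645.5 -15.7] edges [(30.0, 114.1), (50.9, 23.6), (28.4, -64.0), (51.8, -154.5)]
vice base end top mean [666.4 -60.6] edges [(50.7, -156.1), (50.7, 23.9)]
vice base end sc mean [668.4 -60.7] edges [(52.0, 27.6), (52.0, -152.4)]
blk top mean [ 442.6 -252.6] edges [(26.0, -84.9), (26.1, -84.2), (26.1, -174.4), (26.3, 95.7), (25.7, 95.2), (26.0, 5.9)]
blk sc mean [ 443.  -252.5] edges [(26.0, 95.8), (25.9, 94.9), (26.2, 5.3), (25.7, -85.8), (26.0, -83.6), (26.2, -174.2)]
tvb top mean [643.9 -16.1] edges [(88.4, -82.7), (87.4, -170.4), (88.4, 99.8), (91.3, 9.6)]
tvb sc mean [663.7 -25.7] edges [(86.2, 8.9), (86.9, 99.7), (121.6, -125.4)]
top (440.7606506347656, -253.36318969726562) 47.49799346923828
scene (448.5503234863281, -249.4275360107422) 47.31368637084961
top [ 0.36469962 -0.13070114  1.223417  ]
scene [1.04032333 0.14367071 0.82651415]
```

```bash
cat > plan.py <<'E'
import sys
from h import *
from scipy.spatial.transform import Rotation as Ro
def plan(x,y,z,psi):
    s=read_state();R=Ro.from_rotvec(s["orientation"]).as_matrix();p=s["tool_pos"]
    cur=np.degrees(np.arctan2(R[1,1],R[0,1]))
    d=(psi-cur+90)%180-90
    q6=np.degrees(s["q"][5])
    a=np.radians(cur+d);ty=np.array([np.cos(a),np.sin(a),0]);tx=np.array([-np.sin(a),np.cos(a),0])
    D=np.array([x,y,z])-p
    print("t",round(s["t"],2),"pos",(p*1000).round(1),"psi",cur.round(1),"q6",q6.round(),"F",s["force"].round(1),"open",round(s["opening"],4))
    print("YAW",round(-np.radians(d),4),"then dx %.4f dy %.4f dz %.4f"%(D@tx,D@ty,-D[2]), "tilt",R[2,:2].round(4))
plan(*[float(a) for a in sys.argv[1:5]])
E
python3 plan.py .443 -.2525 .13 5.5
```

```text
t 0.1 pos [ 172.5 -574.1  217.7] psi -73.3 q6 -5.0 F [ 0.2 -0.6 -0.1] open 0.0931
YAW -1.375 then dx 0.2942 dy 0.3000 dz 0.0877 tilt [ 0.0001 -0.0017]
```

Emit:
carry_out(moves=[{"jaw": 0.093, "yaw": -0.172}, {"yaw": -0.172}, {"yaw": -0.172}, {"yaw": -0.172}, {"yaw": -0.172}, {"yaw": -0.172}, {"yaw": -0.172}, {"yaw": -0.171}], grip_force=50)

```text
invalid input at $.moves[0]: expected keys jaw, dx, dy, dz, yaw
```

Emit:
carry_out(moves=[{"dx": 0.0368, "dy": 0.0375, "dz": 0.011}, {"dx": 0.0368, "dy": 0.0375, "dz": 0.011}, {"dx": 0.0368, "dy": 0.0375, "dz": 0.011}, {"dx": 0.0368, "dy": 0.0375, "dz": 0.011}, {"dx": 0.0368, "dy": 0.0375, "dz": 0.011}, {"dx": 0.0368, "dy": 0.0375, "dz": 0.011}, {"dx": 0.0368, "dy": 0.0375, "dz": 0.011}, {"dx": 0.0368, "dy": 0.0375, "dz": 0.011}])

```text
invalid input at $.moves[0]: expected keys jaw, dx, dy, dz, yaw
```

```bash
python3 plan.py .443 -.2525 .019 5.5
```

```text
t 0.1 pos [ 172.5 -574.1  217.7] psi -73.3 q6 -5.0 F [ 0.2 -0.6 -0.1] open 0.0931
YAW -1.375 then dx 0.2942 dy 0.3000 dz 0.1987 tilt [ 0.0001 -0.0017]
```

Emit:
carry_out(moves=[{"jaw": 0.093, "dx": 0, "dy": 0, "dz": 0, "yaw": -0.172}, {"jaw": 0.093, "dx": 0, "dy": 0, "dz": 0, "yaw": -0.172}, {"jaw": 0.093, "dx": 0, "dy": 0, "dz": 0, "yaw": -0.172}, {"jaw": 0.093, "dx": 0, "dy": 0, "dz": 0, "yaw": -0.172}, {"jaw": 0.093, "dx": 0, "dy": 0, "dz": 0, "yaw": -0.172}, {"jaw": 0.093, "dx": 0, "dy": 0, "dz": 0, "yaw": -0.172}, {"jaw": 0.093, "dx": 0, "dy": 0, "dz": 0, "yaw": -0.172}, {"jaw": 0.093, "dx": 0, "dy": 0, "dz": 0, "yaw": -0.171}], grip_force=50)

```text
t: 1.1
tool_pos: [0.1726, -0.5743, 0.218]
orientation: [-2.105, -2.331, -0.001]
force: [0.0, 0.3, -0.4]
opening: 0.0928
gripper_force: 0.0
```

Emit:
carry_out(moves=[{"jaw": 0.093, "dx": 0.0368, "dy": 0.0375, "dz": 0.011, "yaw": 0}, {"jaw": 0.093, "dx": 0.0368, "dy": 0.0375, "dz": 0.011, "yaw": 0}, {"jaw": 0.093, "dx": 0.0368, "dy": 0.0375, "dz": 0.011, "yaw": 0}, {"jaw": 0.093, "dx": 0.0368, "dy": 0.0375, "dz": 0.011, "yaw": 0}, {"jaw": 0.093, "dx": 0.0368, "dy": 0.0375, "dz": 0.011, "yaw": 0}, {"jaw": 0.093, "dx": 0.0368, "dy": 0.0375, "dz": 0.011, "yaw": 0}, {"jaw": 0.093, "dx": 0.0368, "dy": 0.0375, "dz": 0.011, "yaw": 0}, {"jaw": 0.093, "dx": 0.0368, "dy": 0.0375, "dz": 0.011, "yaw": 0}])

```text
t: 2.1
tool_pos: [0.4437, -0.2512, 0.13]
orientation: [-2.112, -2.325, 0.0]
force: [1.6, 0.4, 0.5]
opening: 0.0931
gripper_force: 0.0
```

```bash
python3 plan.py .443 -.2525 .019 5.5
```

```text
t 2.1 pos [ 443.7 -251.2  130. ] psi 5.5 q6 -41.0 F [1.6 0.4 0.5] open 0.0931
YAW -0.0 then dx -0.0012 dy -0.0008 dz 0.1110 tilt [ 0.0002 -0.0002]
```

Emit:
carry_out(moves=[{"jaw": 0.093, "dx": -0.001, "dy": -0.001, "dz": 0.018, "yaw": 0}, {"jaw": 0.093, "dx": 0, "dy": 0, "dz": 0.018, "yaw": 0}, {"jaw": 0.093, "dx": 0, "dy": 0, "dz": 0.018, "yaw": 0}, {"jaw": 0.093, "dx": 0, "dy": 0, "dz": 0.018, "yaw": 0}, {"jaw": 0.093, "dx": 0, "dy": 0, "dz": 0.016, "yaw": 0}, {"jaw": 0.093, "dx": 0, "dy": 0, "dz": 0.012, "yaw": 0}, {"jaw": 0.093, "dx": 0, "dy": 0, "dz": 0.007, "yaw": 0}, {"jaw": 0.093, "dx": 0, "dy": 0, "dz": 0.004, "yaw": 0}])

```text
t: 3.1
tool_pos: [0.4422, -0.254, 0.0194]
orientation: [2.112, 2.325, 0.0]
force: [0.8, -0.2, -0.3]
opening: 0.0931
gripper_force: 0.0
```

Emit:
carry_out(moves=[{"jaw": 0.04, "dx": 0, "dy": 0, "dz": 0, "yaw": 0}, {"jaw": 0.04, "dx": 0, "dy": 0, "dz": 0, "yaw": 0}, {"jaw": 0.04, "dx": 0, "dy": 0, "dz": 0, "yaw": 0}, {"jaw": 0.04, "dx": 0, "dy": 0, "dz": 0, "yaw": 0}, {"jaw": 0.04, "dx": 0, "dy": 0, "dz": 0, "yaw": 0}, {"jaw": 0.04, "dx": 0, "dy": 0, "dz": 0, "yaw": 0}, {"jaw": 0.04, "dx": 0, "dy": 0, "dz": 0, "yaw": 0}])

```text
t: 3.98
tool_pos: [0.4425, -0.2541, 0.0199]
orientation: [2.112, 2.325, 0.0]
force: [1.9, -0.7, 0.5]
opening: 0.0506
gripper_force: 50.0
```

```bash
python3 plan.py .6415 -.208 .10 5.5
```

```text
t 3.98 pos [ 442.5 -254.1   19.9] psi 5.5 q6 -41.0 F [ 1.9 -0.7  0.5] open 0.0506
YAW -0.0 then dx 0.0268 dy 0.2025 dz -0.0801 tilt [-0.0003  0.0007]
```

Emit:
carry_out(moves=[{"jaw": 0.04, "dx": 0, "dy": 0, "dz": -0.008, "yaw": 0}, {"jaw": 0.04, "dx": 0, "dy": 0, "dz": -0.018, "yaw": 0}, {"jaw": 0.04, "dx": 0, "dy": 0, "dz": -0.027, "yaw": 0}, {"jaw": 0.04, "dx": 0, "dy": 0, "dz": -0.027, "yaw": 0}])

```text
t: 4.47
tool_pos: [0.4417, -0.2537, 0.1009]
orientation: [-2.112, -2.325, 0.0]
force: [0.5, -0.9, -7.2]
opening: 0.0505
gripper_force: 50.0
```

Emit:
carry_out(moves=[{"jaw": 0.04, "dx": 0.002, "dy": 0.015, "dz": 0, "yaw": 0}, {"jaw": 0.04, "dx": 0.004, "dy": 0.03, "dz": 0, "yaw": 0}, {"jaw": 0.04, "dx": 0.004, "dy": 0.03, "dz": 0, "yaw": 0}, {"jaw": 0.04, "dx": 0.004, "dy": 0.03, "dz": 0, "yaw": 0}, {"jaw": 0.04, "dx": 0.004, "dy": 0.03, "dz": 0, "yaw": 0}, {"jaw": 0.04, "dx": 0.004, "dy": 0.03, "dz": 0, "yaw": 0}, {"jaw": 0.04, "dx": 0.003, "dy": 0.025, "dz": 0, "yaw": 0}, {"jaw": 0.04, "dx": 0.002, "dy": 0.0125, "dz": 0, "yaw": 0}])

```text
t: 5.48
tool_pos: [0.6418, -0.2063, 0.0977]
orientation: [-2.11, -2.325, 0.001]
force: [-1.2, 0.5, -8.4]
opening: 0.0507
gripper_force: 50.0
```

```bash
python3 plan.py .6415 -.208 .014 5.5
```

```text
t 5.47 pos [ 641.8 -206.3   97.7] psi 5.6 q6 -28.0 F [-1.2  0.5 -8.4] open 0.0507
YAW 0.001 then dx -0.0017 dy -0.0005 dz 0.0837 tilt [ 0.0013 -0.0018]
```

Emit:
carry_out(moves=[{"jaw": 0.04, "dx": 0, "dy": 0, "dz": 0.015, "yaw": 0}, {"jaw": 0.04, "dx": 0, "dy": 0, "dz": 0.02, "yaw": 0}, {"jaw": 0.04, "dx": 0, "dy": 0, "dz": 0.02, "yaw": 0}, {"jaw": 0.04, "dx": 0, "dy": 0, "dz": 0.015, "yaw": 0}, {"jaw": 0.04, "dx": 0, "dy": 0, "dz": 0.008, "yaw": 0}, {"jaw": 0.04, "dx": 0, "dy": 0, "dz": 0.003, "yaw": 0}, {"jaw": 0.04, "dx": 0, "dy": 0, "dz": 0, "yaw": 0}])

```text
t: 6.35
tool_pos: [0.6415, -0.2078, 0.0192]
orientation: [2.112, 2.325, 0.0]
force: [0.1, -0.0, -6.6]
opening: 0.0506
gripper_force: 50.0
```

Emit:
carry_out(moves=[{"jaw": 0.04, "dx": 0, "dy": 0, "dz": 0.001, "yaw": 0}])

```text
t: 6.48
tool_pos: [0.6419, -0.2079, 0.0188]
orientation: [2.111, 2.324, 0.001]
force: [0.5, -0.5, -7.8]
opening: 0.0505
gripper_force: 50.0
```

Emit:
carry_out(moves=[{"jaw": 0.04, "dx": 0, "dy": 0, "dz": 0.001, "yaw": 0}])

```text
t: 6.6
tool_pos: [0.6416, -0.2078, 0.0173]
orientation: [2.111, 2.325, 0.001]
force: [-0.3, -0.9, -7.2]
opening: 0.0505
gripper_force: 50.0
```

Emit:
carry_out(moves=[{"jaw": 0.04, "dx": 0, "dy": 0, "dz": 0.001, "yaw": 0}, {"jaw": 0.04, "dx": 0, "dy": 0, "dz": 0.001, "yaw": 0}])

```text
t: 6.85
tool_pos: [0.6411, -0.2076, 0.0146]
orientation: [2.112, 2.325, 0.0]
force: [0.2, 0.1, -6.8]
opening: 0.0506
gripper_force: 50.0
```

Emit:
carry_out(moves=[{"jaw": 0.04, "dx": 0, "dy": 0, "dz": 0.001, "yaw": 0}])

```text
t: 6.98
tool_pos: [0.6411, -0.2077, 0.0139]
orientation: [2.112, 2.325, -0.0]
force: [-2.5, 1.7, 0.6]
opening: 0.0506
gripper_force: 50.0
```

Emit:
carry_out(moves=[{"jaw": 0.04, "dx": 0, "dy": 0, "dz": 0.001, "yaw": 0}])

```text
t: 7.1
tool_pos: [0.6412, -0.2077, 0.0139]
orientation: [-2.112, -2.326, 0.0]
force: [-7.6, 2.6, 8.0]
opening: 0.0506
gripper_force: 50.0
```

Emit:
carry_out(moves=[{"jaw": 0.093, "dx": 0, "dy": 0, "dz": 0, "yaw": 0}, {"jaw": 0.093, "dx": 0, "dy": 0, "dz": 0, "yaw": 0}, {"jaw": 0.093, "dx": 0, "dy": 0, "dz": 0, "yaw": 0}, {"jaw": 0.093, "dx": 0, "dy": 0, "dz": -0.01, "yaw": 0}, {"jaw": 0.093, "dx": 0, "dy": 0, "dz": -0.03, "yaw": 0}, {"jaw": 0.093, "dx": 0, "dy": 0, "dz": -0.04, "yaw": 0}, {"jaw": 0.093, "dx": 0, "dy": 0, "dz": -0.04, "yaw": 0}])

```text
t: 7.98
tool_pos: [0.6412, -0.2076, 0.1346]
orientation: [2.112, 2.325, 0.0]
force: [0.7, 0.2, 0.4]
opening: 0.093
gripper_force: 0.0
```

```bash
python3 plan.py .6597 .2058 .13 -10
```

```text
t 7.97 pos [ 641.2 -207.6  134.6] psi 5.5 q6 -28.0 F [0.7 0.2 0.4] open 0.093
YAW 0.2706 then dx 0.4104 dy -0.0535 dz 0.0046 tilt [-0.0002  0.0005]
```

Emit:
carry_out(moves=[{"jaw": 0.093, "dx": 0.051, "dy": 0.0073, "dz": 0, "yaw": 0}, {"jaw": 0.093, "dx": 0.053, "dy": 0.0073, "dz": 0, "yaw": 0}, {"jaw": 0.093, "dx": 0.053, "dy": 0.0073, "dz": 0, "yaw": 0}, {"jaw": 0.093, "dx": 0.053, "dy": 0.0073, "dz": 0, "yaw": 0}, {"jaw": 0.093, "dx": 0.053, "dy": 0.0073, "dz": 0, "yaw": 0}, {"jaw": 0.093, "dx": 0.053, "dy": 0.0073, "dz": 0, "yaw": 0}, {"jaw": 0.093, "dx": 0.053, "dy": 0.0073, "dz": 0, "yaw": 0}, {"jaw": 0.093, "dx": 0.0407, "dy": 0.0069, "dz": 0, "yaw": 0}])

```text
t: 8.98
tool_pos: [0.6596, 0.2082, 0.1337]
orientation: [2.111, 2.326, 0.002]
force: [0.1, 0.4, -0.6]
opening: 0.0928
gripper_force: 0.0
```

Emit:
carry_out(moves=[{"jaw": 0.093, "dx": 0, "dy": 0, "dz": 0, "yaw": 0}])

```text
t: 9.1
tool_pos: [0.6593, 0.2092, 0.1334]
orientation: [2.107, 2.33, 0.002]
force: [-0.0, -0.9, -0.2]
opening: 0.0932
gripper_force: 0.0
```

```bash
python3 plan.py .6597 .2058 .023 5.5
```

```text
t 9.1 pos [659.3 209.2 133.4] psi 5.7 q6 8.0 F [-0.  -0.9 -0.2] open 0.0932
YAW 0.0041 then dx -0.0035 dy 0.0000 dz 0.1104 tilt [0.0008 0.0009]
```

Emit:
carry_out(moves=[{"jaw": 0.093, "dx": -0.0025, "dy": 0, "dz": 0.018, "yaw": 0}, {"jaw": 0.093, "dx": 0, "dy": 0, "dz": 0.018, "yaw": 0}, {"jaw": 0.093, "dx": 0, "dy": 0, "dz": 0.018, "yaw": 0}, {"jaw": 0.093, "dx": 0, "dy": 0, "dz": 0.018, "yaw": 0}, {"jaw": 0.093, "dx": 0, "dy": 0, "dz": 0.016, "yaw": 0}, {"jaw": 0.093, "dx": 0, "dy": 0, "dz": 0.012, "yaw": 0}, {"jaw": 0.093, "dx": 0, "dy": 0, "dz": 0.007, "yaw": 0}, {"jaw": 0.093, "dx": 0, "dy": 0, "dz": 0.003, "yaw": 0}])

```text
t: 10.1
tool_pos: [0.6598, 0.2034, 0.0224]
orientation: [2.112, 2.326, -0.0]
force: [-0.0, 0.8, -0.1]
opening: 0.0932
gripper_force: 0.0
```

Emit:
carry_out(moves=[{"jaw": 0.093, "dx": 0, "dy": 0, "dz": 0, "yaw": 0}])

```text
t: 10.22
tool_pos: [0.66, 0.2034, 0.023]
orientation: [2.112, 2.325, 0.001]
force: [-0.7, -0.9, 0.1]
opening: 0.0929
gripper_force: 0.0
```

```bash
python3 plan.py .6597 .2058 .023 5.5
```

```text
t 10.22 pos [660.  203.4  23. ] psi 5.5 q6 7.0 F [-0.7 -0.9  0.1] open 0.0929
YAW 0.0001 then dx 0.0025 dy -0.0001 dz -0.0000 tilt [0.0001 0.0005]
```

Emit:
carry_out(moves=[{"jaw": 0.093, "dx": 0.0024, "dy": 0, "dz": 0, "yaw": 0}, {"jaw": 0.06, "dx": 0, "dy": 0, "dz": 0, "yaw": 0}, {"jaw": 0.025, "dx": 0, "dy": 0, "dz": 0, "yaw": 0}, {"jaw": 0.025, "dx": 0, "dy": 0, "dz": 0, "yaw": 0}, {"jaw": 0.025, "dx": 0, "dy": 0, "dz": 0, "yaw": 0}, {"jaw": 0.025, "dx": 0, "dy": 0, "dz": 0, "yaw": 0}, {"jaw": 0.025, "dx": 0, "dy": 0, "dz": 0, "yaw": 0}, {"jaw": 0.025, "dx": 0, "dy": 0, "dz": 0, "yaw": 0}])

```text
t: 11.22
tool_pos: [0.6598, 0.2056, 0.0227]
orientation: [2.112, 2.325, 0.001]
force: [1.0, 0.6, -0.1]
opening: 0.0329
gripper_force: 58.0
```

Emit:
carry_out(moves=[{"jaw": 0.025, "dx": 0, "dy": 0, "dz": 0, "yaw": 0}, {"jaw": 0.025, "dx": 0, "dy": 0, "dz": -0.006, "yaw": 0}, {"jaw": 0.025, "dx": 0, "dy": 0, "dz": -0.018, "yaw": 0}, {"jaw": 0.025, "dx": 0, "dy": 0, "dz": -0.03, "yaw": 0}, {"jaw": 0.025, "dx": 0, "dy": 0, "dz": -0.03, "yaw": 0}, {"jaw": 0.025, "dx": 0, "dy": 0, "dz": -0.026, "yaw": 0}, {"jaw": 0.025, "dx": 0, "dy": 0, "dz": 0, "yaw": 0}])

```text
t: 12.1
tool_pos: [0.6618, 0.2062, 0.1372]
orientation: [2.11, 2.323, 0.009]
force: [0.7, 0.0, -3.2]
opening: 0.0329
gripper_force: 57.9
```

```bash
python3 plan.py .4425 -.2525 .133 5.5
python3 - <<'E'
from h import *
for n in M: cv2.imwrite(f"pics/{n}1.png",read_camera(n)[...,::-1])
im=cv2.imread("pics/top1.png")
for n in M:
    im=cv2.imread(f"pics/{n}1.png");hsv=cv2.cvtColor(im,cv2.COLOR_BGR2HSV);m=cv2.inRange(hsv,(5,90,50),(25,255,255))
    x,y,w,h=(305,205,50,55) if n=="top" else (215,185,50,45);k=np.zeros_like(m);k[y:y+h,x:x+w]=m[y:y+h,x:x+w]
    w=pt(n,cv2.convexHull(cv2.findNonZero(k)).reshape(-1,2),.012)*1000;print(n,cv2.minEnclosingCircle(w.astype(np.float32)),cv2.fitEllipse(w.astype(np.float32)))
E
```

```text
t 12.1 pos [661.8 206.2 137.2] psi 5.5 q6 8.0 F [ 0.7  0.  -3.2] open 0.0329
YAW 0.0001 then dx -0.4356 dy -0.2623 dz 0.0042 tilt [0.0009 0.0068]
top ((440.7253112792969, -253.39004516601562), 47.47198486328125) ((440.8802795410156, -253.41387939453125), (94.2439193725586, 94.63690948486328), 179.7152099609375)
scene ((446.0853271484375, -251.5520782470703), 50.363372802734375) ((445.3509216308594, -251.2315216064453), (94.19695281982422, 100.85735321044922), 123.8172378540039)
```

View pics/top1.png

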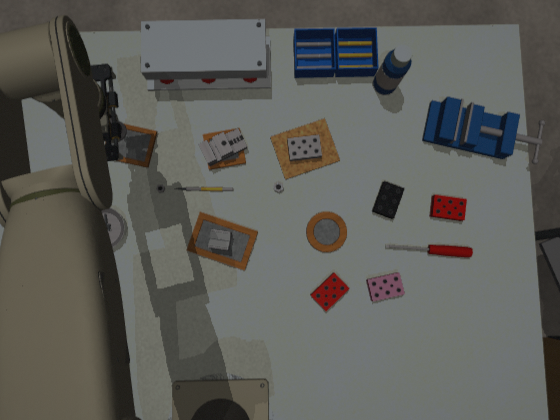

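Emit:
carry_out(moves=[{"jaw": 0.025, "dx": -0.018, "dy": -0.011, "dz": 0, "yaw": 0}, {"jaw": 0.025, "dx": -0.036, "dy": -0.022, "dz": 0, "yaw": 0}, {"jaw": 0.025, "dx": -0.04, "dy": -0.024, "dz": 0, "yaw": 0}, {"jaw": 0.025, "dx": -0.04, "dy": -0.024, "dz": 0, "yaw": 0}, {"jaw": 0.025, "dx": -0.04, "dy": -0.024, "dz": 0, "yaw": 0}, {"jaw": 0.025, "dx": -0.04, "dy": -0.024, "dz": 0, "yaw": 0}, {"jaw": 0.025, "dx": -0.04, "dy": -0.024, "dz": 0, "yaw": 0}, {"jaw": 0.025, "dx": -0.04, "dy": -0.024, "dz": 0, "yaw": 0}])

```text
t: 13.2
tool_pos: [0.5095, -0.1048, 0.1308]
orientation: [-2.11, -2.324, 0.002]
force: [-0.0, -0.6, -3.2]
opening: 0.0325
gripper_force: 57.9
```

Emit:
carry_out(moves=[{"jaw": 0.025, "dx": -0.04, "dy": -0.024, "dz": 0, "yaw": 0}, {"jaw": 0.025, "dx": -0.04, "dy": -0.024, "dz": 0, "yaw": 0}, {"jaw": 0.025, "dx": -0.036, "dy": -0.022, "dz": 0, "yaw": 0}, {"jaw": 0.025, "dx": -0.018, "dy": -0.011, "dz": 0, "yaw": 0}, {"jaw": 0.025, "dx": -0.007, "dy": -0.004, "dz": 0, "yaw": 0}, {"jaw": 0.025, "dx": 0, "dy": 0, "dz": 0, "yaw": 0}, {"jaw": 0.025, "dx": 0, "dy": 0, "dz": 0, "yaw": 0}])

```text
t: 14.08
tool_pos: [0.4407, -0.2515, 0.1322]
orientation: [-2.111, -2.326, -0.0]
force: [1.3, 0.4, -2.8]
opening: 0.0328
gripper_force: 57.9
```

```bash
python3 plan.py .4415 -.253 .0227 5.5
```

```text
t 14.07 pos [ 440.7 -251.5  132.2] psi 5.6 q6 -41.0 F [ 1.3  0.4 -2.8] open 0.0328
YAW 0.0009 then dx -0.0016 dy 0.0006 dz 0.1095 tilt [ 0.0008 -0.0003]
```

Emit:
carry_out(moves=[{"jaw": 0.025, "dx": -0.0015, "dy": 0.0005, "dz": 0.015, "yaw": 0}, {"jaw": 0.025, "dx": 0, "dy": 0, "dz": 0.022, "yaw": 0}, {"jaw": 0.025, "dx": 0, "dy": 0, "dz": 0.022, "yaw": 0}, {"jaw": 0.025, "dx": 0, "dy": 0, "dz": 0.02, "yaw": 0}, {"jaw": 0.025, "dx": 0, "dy": 0, "dz": 0.014, "yaw": 0}, {"jaw": 0.025, "dx": 0, "dy": 0, "dz": 0.008, "yaw": 0}, {"jaw": 0.025, "dx": 0, "dy": 0, "dz": 0.003, "yaw": 0}, {"jaw": 0.025, "dx": 0, "dy": 0, "dz": 0, "yaw": 0}])

```text
t: 15.08
tool_pos: [0.4414, -0.2541, 0.029]
orientation: [2.112, 2.325, 0.0]
force: [-0.7, -0.7, -3.1]
opening: 0.0323
gripper_force: 57.9
```

Emit:
carry_out(moves=[{"jaw": 0.025, "dx": 0, "dy": 0, "dz": 0.001, "yaw": 0}, {"jaw": 0.025, "dx": 0, "dy": 0, "dz": 0.001, "yaw": 0}, {"jaw": 0.025, "dx": 0, "dy": 0, "dz": 0.001, "yaw": 0}])

```text
t: 15.45
tool_pos: [0.4413, -0.2541, 0.0258]
orientation: [2.112, 2.325, 0.0]
force: [0.2, 0.2, -3.2]
opening: 0.0327
gripper_force: 57.9
```

Emit:
carry_out(moves=[{"jaw": 0.025, "dx": 0, "dy": 0, "dz": 0.001, "yaw": 0}])

```text
t: 15.58
tool_pos: [0.4412, -0.2539, 0.0246]
orientation: [2.112, 2.325, 0.0]
force: [0.5, -0.1, -3.5]
opening: 0.0325
gripper_force: 57.9
```

```bash
python3 plan.py .4415 -.253 .0227 5.5
```

```text
t 15.57 pos [ 441.2 -253.9   24.6] psi 5.5 q6 -41.0 F [ 0.5 -0.1 -3.5] open 0.0325
YAW 0.0 then dx 0.0009 dy 0.0004 dz 0.0019 tilt [-0.0001  0.0001]
```

Emit:
carry_out(moves=[{"jaw": 0.025, "dx": 0.001, "dy": 0, "dz": 0.001, "yaw": 0}])

```text
t: 15.7
tool_pos: [0.441, -0.2529, 0.0236]
orientation: [-2.112, -2.325, -0.0]
force: [-1.1, 0.1, -3.6]
opening: 0.0329
gripper_force: 57.9
```

Emit:
carry_out(moves=[{"jaw": 0.025, "dx": 0, "dy": 0, "dz": 0.001, "yaw": 0}])

```text
t: 15.82
tool_pos: [0.441, -0.2528, 0.0226]
orientation: [-2.112, -2.325, -0.0]
force: [-2.8, 2.5, 5.4]
opening: 0.0325
gripper_force: 58.2
```

Emit:
carry_out(moves=[{"jaw": 0.025, "dx": 0, "dy": 0, "dz": 0.0005, "yaw": 0}])

```text
t: 15.95
tool_pos: [0.441, -0.2529, 0.0227]
orientation: [-2.112, -2.325, 0.0]
force: [-4.1, 2.8, 8.1]
opening: 0.0325
gripper_force: 58.2
```

Emit:
carry_out(moves=[{"jaw": 0.093, "dx": 0, "dy": 0, "dz": 0, "yaw": 0}, {"jaw": 0.093, "dx": 0, "dy": 0, "dz": 0, "yaw": 0}, {"jaw": 0.093, "dx": 0, "dy": 0, "dz": 0, "yaw": 0}, {"jaw": 0.093, "dx": 0, "dy": 0, "dz": 0, "yaw": 0}, {"jaw": 0.093, "dx": 0, "dy": 0, "dz": -0.015, "yaw": 0}, {"jaw": 0.093, "dx": 0, "dy": 0, "dz": -0.03, "yaw": 0}, {"jaw": 0.093, "dx": 0, "dy": 0, "dz": -0.03, "yaw": 0}, {"jaw": 0.093, "dx": 0, "dy": 0, "dz": -0.03, "yaw": 0}])

```text
t: 16.95
tool_pos: [0.4412, -0.2531, 0.1293]
orientation: [2.111, 2.325, 0.0]
force: [0.7, -0.2, -0.3]
opening: 0.0928
gripper_force: 0.0
```

```bash
python3 plan.py .6412 -.2077 .1277 5.5
```

```text
t 16.95 pos [ 441.2 -253.1  129.3] psi 5.5 q6 -41.0 F [ 0.7 -0.2 -0.3] open 0.0928
YAW 0.0001 then dx 0.0260 dy 0.2034 dz 0.0016 tilt [-0.0008  0.0009]
```

Emit:
carry_out(moves=[{"jaw": 0.093, "dx": 0.004, "dy": 0.03, "dz": 0, "yaw": 0}, {"jaw": 0.093, "dx": 0.005, "dy": 0.04, "dz": 0, "yaw": 0}, {"jaw": 0.093, "dx": 0.005, "dy": 0.04, "dz": 0, "yaw": 0}, {"jaw": 0.093, "dx": 0.005, "dy": 0.04, "dz": 0, "yaw": 0}, {"jaw": 0.093, "dx": 0.004, "dy": 0.03, "dz": 0, "yaw": 0}, {"jaw": 0.093, "dx": 0.003, "dy": 0.0234, "dz": 0, "yaw": 0}, {"jaw": 0.093, "dx": 0, "dy": 0, "dz": 0.015, "yaw": 0}, {"jaw": 0.093, "dx": 0, "dy": 0, "dz": 0.02, "yaw": 0}])

```text
t: 17.95
tool_pos: [0.6406, -0.2078, 0.0916]
orientation: [2.112, 2.325, -0.0]
force: [-0.3, 0.5, -0.8]
opening: 0.0931
gripper_force: 0.0
```

Emit:
carry_out(moves=[{"jaw": 0.093, "dx": 0, "dy": 0, "dz": 0.025, "yaw": 0}, {"jaw": 0.093, "dx": 0, "dy": 0, "dz": 0.025, "yaw": 0}, {"jaw": 0.093, "dx": 0, "dy": 0, "dz": 0.015, "yaw": 0}, {"jaw": 0.093, "dx": 0, "dy": 0, "dz": 0.009, "yaw": 0}, {"jaw": 0.093, "dx": 0, "dy": 0, "dz": 0.005, "yaw": 0}, {"jaw": 0.093, "dx": 0, "dy": 0, "dz": 0, "yaw": 0}, {"jaw": 0.093, "dx": 0, "dy": 0, "dz": 0, "yaw": 0}])

```text
t: 18.82
tool_pos: [0.6416, -0.2078, 0.0141]
orientation: [2.111, 2.325, 0.001]
force: [-1.0, -0.2, -0.2]
opening: 0.0928
gripper_force: 0.0
```

```bash
python3 plan.py .6412 -.2077 .0140 5.5
```

```text
t 18.82 pos [ 641.6 -207.8   14.1] psi 5.5 q6 -28.0 F [-1.  -0.2 -0.2] open 0.0928
YAW 0.0001 then dx 0.0001 dy -0.0004 dz 0.0001 tilt [-0.0007  0.0013]
```

Emit:
carry_out(moves=[{"jaw": 0.04, "dx": 0, "dy": 0, "dz": 0, "yaw": 0}, {"jaw": 0.04, "dx": 0, "dy": 0, "dz": 0, "yaw": 0}, {"jaw": 0.04, "dx": 0, "dy": 0, "dz": 0, "yaw": 0}, {"jaw": 0.04, "dx": 0, "dy": 0, "dz": 0, "yaw": 0}, {"jaw": 0.04, "dx": 0, "dy": 0, "dz": 0, "yaw": 0}, {"jaw": 0.04, "dx": 0, "dy": 0, "dz": 0, "yaw": 0}, {"jaw": 0.04, "dx": 0, "dy": 0, "dz": 0, "yaw": 0}, {"jaw": 0.04, "dx": 0, "dy": 0, "dz": -0.01, "yaw": 0}])

```text
t: 19.82
tool_pos: [0.639, -0.2067, 0.021]
orientation: [-2.109, -2.322, 0.002]
force: [-0.6, 0.4, -7.8]
opening: 0.051
gripper_force: 50.0
```

Emit:
carry_out(moves=[{"jaw": 0.04, "dx": 0, "dy": 0, "dz": -0.02, "yaw": 0}, {"jaw": 0.04, "dx": 0, "dy": 0, "dz": -0.03, "yaw": 0}, {"jaw": 0.04, "dx": 0, "dy": 0, "dz": -0.03, "yaw": 0}, {"jaw": 0.04, "dx": 0, "dy": 0, "dz": -0.02, "yaw": 0}, {"jaw": 0.04, "dx": 0, "dy": 0, "dz": 0, "yaw": 0.085}, {"jaw": 0.04, "dx": 0, "dy": 0, "dz": 0, "yaw": 0.085}, {"jaw": 0.04, "dx": 0, "dy": 0, "dz": 0, "yaw": 0.085}, {"jaw": 0.04, "dx": 0, "dy": 0, "dz": 0, "yaw": 0.082}])

```text
t: 20.82
tool_pos: [0.6407, -0.2074, 0.1233]
orientation: [-2.475, -1.935, 0.001]
force: [0.1, 0.6, -7.9]
opening: 0.0507
gripper_force: 50.0
```

```bash
python3 plan.py .661 .2107 .124 -13.8
```

```text
t 20.82 pos [ 640.7 -207.4  123.3] psi -14.0 q6 -8.0 F [ 0.1  0.6 -7.9] open 0.0507
YAW -0.0029 then dx 0.4109 dy -0.0800 dz -0.0007 tilt [ 0.0001 -0.0007]
```

Emit:
carry_out(moves=[{"jaw": 0.04, "dx": 0.018, "dy": -0.0035, "dz": 0, "yaw": 0}, {"jaw": 0.04, "dx": 0.034, "dy": -0.0067, "dz": 0, "yaw": 0}, {"jaw": 0.04, "dx": 0.04, "dy": -0.0078, "dz": 0, "yaw": 0}, {"jaw": 0.04, "dx": 0.04, "dy": -0.0078, "dz": 0, "yaw": 0}, {"jaw": 0.04, "dx": 0.04, "dy": -0.0078, "dz": 0, "yaw": 0}, {"jaw": 0.04, "dx": 0.04, "dy": -0.0078, "dz": 0, "yaw": 0}, {"jaw": 0.04, "dx": 0.04, "dy": -0.0078, "dz": 0, "yaw": 0}, {"jaw": 0.04, "dx": 0.04, "dy": -0.0078, "dz": 0, "yaw": 0}])

```text
t: 21.82
tool_pos: [0.6547, 0.092, 0.1233]
orientation: [-2.47, -1.941, 0.0]
force: [0.9, 0.3, -7.1]
opening: 0.0507
gripper_force: 50.0
```

Emit:
carry_out(moves=[{"jaw": 0.04, "dx": 0.04, "dy": -0.0078, "dz": 0, "yaw": 0}, {"jaw": 0.04, "dx": 0.04, "dy": -0.0078, "dz": 0, "yaw": 0}, {"jaw": 0.04, "dx": 0.027, "dy": -0.0053, "dz": 0, "yaw": 0}, {"jaw": 0.04, "dx": 0.012, "dy": -0.0026, "dz": 0, "yaw": 0}, {"jaw": 0.04, "dx": 0, "dy": 0, "dz": 0, "yaw": 0}, {"jaw": 0.04, "dx": 0, "dy": 0, "dz": 0, "yaw": 0}, {"jaw": 0.04, "dx": 0, "dy": 0, "dz": 0.015, "yaw": 0}, {"jaw": 0.04, "dx": 0, "dy": 0, "dz": 0.02, "yaw": 0}])

```text
t: 22.82
tool_pos: [0.6613, 0.2099, 0.0872]
orientation: [2.473, 1.937, 0.001]
force: [-0.4, 0.2, -7.8]
opening: 0.0505
gripper_force: 50.0
```

```bash
python3 plan.py .661 .2107 .016 -13.8
```

```text
t 22.82 pos [661.3 209.9  87.2] psi -13.9 q6 27.0 F [-0.4  0.2 -7.8] open 0.0505
YAW -0.0013 then dx 0.0007 dy -0.0004 dz 0.0712 tilt [0.0002 0.0006]
```

Emit:
carry_out(moves=[{"jaw": 0.04, "dx": 0.0005, "dy": 0, "dz": 0.02, "yaw": 0}, {"jaw": 0.04, "dx": 0, "dy": 0, "dz": 0.02, "yaw": 0}, {"jaw": 0.04, "dx": 0, "dy": 0, "dz": 0.014, "yaw": 0}, {"jaw": 0.04, "dx": 0, "dy": 0, "dz": 0.008, "yaw": 0}, {"jaw": 0.04, "dx": 0, "dy": 0, "dz": 0.004, "yaw": 0}, {"jaw": 0.04, "dx": 0, "dy": 0, "dz": 0.002, "yaw": 0}, {"jaw": 0.04, "dx": 0, "dy": 0, "dz": 0, "yaw": 0}])

```text
t: 23.7
tool_pos: [0.6615, 0.2114, 0.0208]
orientation: [2.472, 1.938, 0.001]
force: [-0.9, -0.4, -7.5]
opening: 0.0506
gripper_force: 50.0
```

Emit:
carry_out(moves=[{"jaw": 0.04, "dx": 0, "dy": 0, "dz": 0.001, "yaw": 0}, {"jaw": 0.04, "dx": 0, "dy": 0, "dz": 0.001, "yaw": 0}])

```text
t: 23.95
tool_pos: [0.6613, 0.2113, 0.0185]
orientation: [2.472, 1.938, 0.001]
force: [-0.3, 0.3, -7.1]
opening: 0.0504
gripper_force: 50.0
```

Emit:
carry_out(moves=[{"jaw": 0.04, "dx": 0, "dy": 0, "dz": 0.001, "yaw": 0}])

```text
t: 24.08
tool_pos: [0.6611, 0.2113, 0.0172]
orientation: [2.472, 1.938, 0.0]
force: [-0.1, 0.4, -7.9]
opening: 0.0507
gripper_force: 50.0
```

Emit:
carry_out(moves=[{"jaw": 0.04, "dx": 0, "dy": 0, "dz": 0.0005, "yaw": 0}])

```text
t: 24.2
tool_pos: [0.661, 0.2113, 0.0165]
orientation: [-2.472, -1.938, 0.0]
force: [0.2, -0.4, -7.2]
opening: 0.0507
gripper_force: 50.0
```

Emit:
carry_out(moves=[{"jaw": 0.04, "dx": 0, "dy": 0, "dz": 0.0007, "yaw": 0}])

```text
t: 24.32
tool_pos: [0.661, 0.2113, 0.0159]
orientation: [2.472, 1.938, 0.0]
force: [0.5, 0.9, -8.2]
opening: 0.0505
gripper_force: 50.0
```

Emit:
carry_out(moves=[{"jaw": 0.04, "dx": 0, "dy": 0, "dz": 0.0005, "yaw": 0}])

```text
t: 24.45
tool_pos: [0.661, 0.2113, 0.0154]
orientation: [-2.472, -1.938, -0.0]
force: [-0.0, -1.5, -7.4]
opening: 0.051
gripper_force: 50.0
```

Emit:
carry_out(moves=[{"jaw": 0.04, "dx": 0, "dy": 0, "dz": 0.0005, "yaw": 0}])

```text
t: 24.58
tool_pos: [0.6611, 0.2113, 0.0151]
orientation: [-2.472, -1.938, -0.0]
force: [-2.1, -0.7, -3.9]
opening: 0.0508
gripper_force: 50.0
```

Emit:
carry_out(moves=[{"jaw": 0.093, "dx": 0, "dy": 0, "dz": 0.0003, "yaw": 0}, {"jaw": 0.093, "dx": 0, "dy": 0, "dz": 0, "yaw": 0}, {"jaw": 0.093, "dx": 0, "dy": 0, "dz": 0, "yaw": 0}, {"jaw": 0.093, "dx": 0, "dy": 0, "dz": 0, "yaw": 0}, {"jaw": 0.093, "dx": 0, "dy": 0, "dz": -0.015, "yaw": 0}, {"jaw": 0.093, "dx": 0, "dy": 0, "dz": -0.03, "yaw": 0}, {"jaw": 0.093, "dx": 0, "dy": 0, "dz": -0.035, "yaw": 0}, {"jaw": 0.093, "dx": 0, "dy": 0, "dz": -0.03, "yaw": -0.1}])

```text
t: 25.58
tool_pos: [0.6616, 0.2114, 0.1276]
orientation: [2.37, 2.061, 0.003]
force: [0.9, -0.4, 0.8]
opening: 0.0928
gripper_force: 0.0
```

```bash
python3 plan.py .427 -.006 .120 -8
```

```text
t 25.57 pos [661.6 211.4 127.6] psi -8.0 q6 21.0 F [ 0.9 -0.4  0.8] open 0.0928
YAW 0.0004 then dx -0.2480 dy -0.2021 dz 0.0076 tilt [0.0008 0.002 ]
```

Emit:
carry_out(moves=[{"jaw": 0.093, "dx": -0.031, "dy": -0.0253, "dz": 0, "yaw": 0}, {"jaw": 0.093, "dx": -0.037, "dy": -0.03, "dz": 0, "yaw": 0}, {"jaw": 0.093, "dx": -0.037, "dy": -0.03, "dz": 0, "yaw": 0}, {"jaw": 0.093, "dx": -0.037, "dy": -0.03, "dz": 0, "yaw": 0}, {"jaw": 0.093, "dx": -0.037, "dy": -0.03, "dz": 0, "yaw": 0}, {"jaw": 0.093, "dx": -0.037, "dy": -0.03, "dz": 0, "yaw": 0}, {"jaw": 0.093, "dx": -0.022, "dy": -0.018, "dz": 0, "yaw": 0}, {"jaw": 0.093, "dx": -0.0102, "dy": -0.0088, "dz": 0, "yaw": 0}])

```text
t: 26.58
tool_pos: [0.4258, -0.0069, 0.1257]
orientation: [2.372, 2.057, 0.002]
force: [0.8, -0.9, -0.7]
opening: 0.0931
gripper_force: 0.0
```

Emit:
carry_out(moves=[{"jaw": 0.093, "dx": 0, "dy": 0, "dz": 0.018, "yaw": 0}, {"jaw": 0.093, "dx": 0, "dy": 0, "dz": 0.025, "yaw": 0}, {"jaw": 0.093, "dx": 0, "dy": 0, "dz": 0, "yaw": 0}])

```text
t: 26.95
tool_pos: [0.425, -0.0056, 0.0805]
orientation: [-2.37, -2.058, 0.003]
force: [-0.0, -0.3, -0.1]
opening: 0.093
gripper_force: 0.0
```

```bash
python3 plan.py .427 -.006 .0175 -8
```

```text
t 26.95 pos [425.   -5.6  80.5] psi -8.1 q6 0.0 F [-0.  -0.3 -0.1] open 0.093
YAW -0.0011 then dx -0.0001 dy 0.0020 dz 0.0630 tilt [ 0.0002 -0.0029]
```

Emit:
carry_out(moves=[{"jaw": 0.093, "dx": 0, "dy": 0.001, "dz": 0.02, "yaw": 0}, {"jaw": 0.093, "dx": 0, "dy": 0, "dz": 0.02, "yaw": 0}, {"jaw": 0.093, "dx": 0, "dy": 0, "dz": 0.014, "yaw": 0}, {"jaw": 0.093, "dx": 0, "dy": 0, "dz": 0.006, "yaw": 0}, {"jaw": 0.093, "dx": 0, "dy": 0, "dz": 0.003, "yaw": 0}, {"jaw": 0.06, "dx": 0, "dy": 0, "dz": 0, "yaw": 0}, {"jaw": 0.03, "dx": 0, "dy": 0, "dz": 0, "yaw": 0}, {"jaw": 0.03, "dx": 0, "dy": 0, "dz": 0, "yaw": 0}])

```text
t: 27.95
tool_pos: [0.4274, -0.0062, 0.0191]
orientation: [2.372, 2.059, 0.001]
force: [0.1, -0.3, 0.4]
opening: 0.0678
gripper_force: 0.0
```

Emit:
carry_out(moves=[{"jaw": 0.03, "dx": 0, "dy": 0, "dz": 0, "yaw": 0}, {"jaw": 0.03, "dx": 0, "dy": 0, "dz": 0, "yaw": 0}, {"jaw": 0.03, "dx": 0, "dy": 0, "dz": 0, "yaw": 0}, {"jaw": 0.03, "dx": 0, "dy": 0, "dz": 0, "yaw": 0}, {"jaw": 0.03, "dx": 0, "dy": 0, "dz": 0, "yaw": 0}, {"jaw": 0.03, "dx": 0, "dy": 0, "dz": 0, "yaw": 0}])

```text
t: 28.7
tool_pos: [0.427, -0.0062, 0.0187]
orientation: [-2.372, -2.059, 0.0]
force: [-1.4, -0.1, 1.1]
opening: 0.0418
gripper_force: 49.8
```

Emit:
carry_out(moves=[{"jaw": 0.03, "dx": 0, "dy": 0, "dz": -0.008, "yaw": 0}, {"jaw": 0.03, "dx": 0, "dy": 0, "dz": -0.018, "yaw": 0}, {"jaw": 0.03, "dx": 0, "dy": 0, "dz": -0.028, "yaw": 0}, {"jaw": 0.03, "dx": 0, "dy": 0, "dz": -0.028, "yaw": 0}, {"jaw": 0.03, "dx": 0, "dy": 0, "dz": -0.02, "yaw": 0}, {"jaw": 0.03, "dx": 0, "dy": 0, "dz": 0, "yaw": 0}])

```text
t: 29.45
tool_pos: [0.4283, -0.0063, 0.1223]
orientation: [2.371, 2.058, 0.004]
force: [0.3, 0.1, -4.2]
opening: 0.0417
gripper_force: 49.8
```

```bash
python3 plan.py .6415 -.208 .120 -8
```

```text
t 29.45 pos [428.3  -6.3 122.3] psi -8.1 q6 0.0 F [ 0.3  0.1 -4.2] open 0.0417
YAW -0.0014 then dx -0.1700 dy 0.2392 dz 0.0023 tilt [0.0001 0.0034]
```

Emit:
carry_out(moves=[{"jaw": 0.03, "dx": -0.014, "dy": 0.02, "dz": 0, "yaw": 0}, {"jaw": 0.03, "dx": -0.027, "dy": 0.038, "dz": 0, "yaw": 0}, {"jaw": 0.03, "dx": -0.027, "dy": 0.038, "dz": 0, "yaw": 0}, {"jaw": 0.03, "dx": -0.027, "dy": 0.038, "dz": 0, "yaw": 0}, {"jaw": 0.03, "dx": -0.027, "dy": 0.038, "dz": 0, "yaw": 0}, {"jaw": 0.03, "dx": -0.027, "dy": 0.038, "dz": 0, "yaw": 0}, {"jaw": 0.03, "dx": -0.014, "dy": 0.02, "dz": 0, "yaw": 0}, {"jaw": 0.03, "dx": -0.007, "dy": 0.01, "dz": 0, "yaw": 0}])

```text
t: 30.45
tool_pos: [0.6403, -0.2088, 0.1182]
orientation: [-2.371, -2.057, 0.002]
force: [0.3, 0.9, -4.8]
opening: 0.0416
gripper_force: 49.8
```

Emit:
carry_out(moves=[{"jaw": 0.03, "dx": 0, "dy": 0, "dz": 0, "yaw": 0}, {"jaw": 0.03, "dx": 0, "dy": 0, "dz": 0.015, "yaw": 0}, {"jaw": 0.03, "dx": 0, "dy": 0, "dz": 0.024, "yaw": 0}, {"jaw": 0.03, "dx": 0, "dy": 0, "dz": 0.024, "yaw": 0}, {"jaw": 0.03, "dx": 0, "dy": 0, "dz": 0.02, "yaw": 0}, {"jaw": 0.03, "dx": 0, "dy": 0, "dz": 0.01, "yaw": 0}, {"jaw": 0.03, "dx": 0, "dy": 0, "dz": 0.005, "yaw": 0}, {"jaw": 0.03, "dx": 0, "dy": 0, "dz": 0, "yaw": 0}])

```text
t: 31.45
tool_pos: [0.641, -0.2083, 0.023]
orientation: [2.372, 2.059, 0.0]
force: [0.8, 0.4, -3.8]
opening: 0.0417
gripper_force: 49.8
```

```bash
python3 plan.py .6415 -.208 .0167 -8
```

```text
t 31.45 pos [ 641.  -208.3   23. ] psi -8.1 q6 -14.0 F [ 0.8  0.4 -3.8] open 0.0417
YAW -0.0013 then dx 0.0003 dy 0.0004 dz 0.0063 tilt [-0.0001  0.0005]
```

Emit:
carry_out(moves=[{"jaw": 0.03, "dx": 0, "dy": 0, "dz": 0.002, "yaw": 0}, {"jaw": 0.03, "dx": 0, "dy": 0, "dz": 0.002, "yaw": 0}, {"jaw": 0.03, "dx": 0, "dy": 0, "dz": 0.001, "yaw": 0}])

```text
t: 31.82
tool_pos: [0.6409, -0.2083, 0.0178]
orientation: [2.372, 2.059, 0.0]
force: [0.1, -0.1, -3.5]
opening: 0.0417
gripper_force: 49.8
```

Emit:
carry_out(moves=[{"jaw": 0.03, "dx": 0, "dy": 0, "dz": 0.001, "yaw": 0}])

```text
t: 31.95
tool_pos: [0.6408, -0.2083, 0.0167]
orientation: [2.372, 2.059, 0.0]
force: [-2.6, 0.7, 3.9]
opening: 0.0416
gripper_force: 49.8
```

Emit:
carry_out(moves=[{"jaw": 0.03, "dx": 0, "dy": 0, "dz": 0.0007, "yaw": 0}])

```text
t: 32.08
tool_pos: [0.6409, -0.2083, 0.0167]
orientation: [2.372, 2.059, 0.0]
force: [-5.5, 2.4, 6.0]
opening: 0.0413
gripper_force: 49.8
```

Emit:
carry_out(moves=[{"jaw": 0.03, "dx": 0, "dy": 0, "dz": 0.0005, "yaw": 0}])

```text
t: 32.2
tool_pos: [0.6409, -0.2083, 0.0167]
orientation: [2.372, 2.059, -0.0]
force: [-6.8, 2.5, 9.4]
opening: 0.0416
gripper_force: 49.8
```

Emit:
carry_out(moves=[{"jaw": 0.093, "dx": 0, "dy": 0, "dz": -0.001, "yaw": 0}, {"jaw": 0.093, "dx": 0, "dy": 0, "dz": 0, "yaw": 0}, {"jaw": 0.093, "dx": 0, "dy": 0, "dz": 0, "yaw": 0}, {"jaw": 0.093, "dx": 0, "dy": 0, "dz": 0, "yaw": 0}, {"jaw": 0.093, "dx": 0, "dy": 0, "dz": -0.02, "yaw": 0}, {"jaw": 0.093, "dx": 0, "dy": 0, "dz": -0.03, "yaw": 0}, {"jaw": 0.093, "dx": 0, "dy": 0, "dz": -0.035, "yaw": 0}, {"jaw": 0.093, "dx": 0, "dy": 0, "dz": -0.03, "yaw": 0}])

```text
t: 33.2
tool_pos: [0.6415, -0.2085, 0.1348]
orientation: [2.371, 2.058, 0.002]
force: [0.3, 0.9, 0.3]
opening: 0.0931
gripper_force: 0.0
```

Emit:
carry_out(moves=[{"jaw": 0.093, "dx": 0, "dy": 0, "dz": 0, "yaw": -0.14}, {"jaw": 0.093, "dx": 0, "dy": 0, "dz": 0, "yaw": -0.14}, {"jaw": 0.093, "dx": 0, "dy": 0, "dz": 0, "yaw": -0.14}, {"jaw": 0.093, "dx": 0, "dy": 0, "dz": 0, "yaw": -0.14}])

```text
t: 33.7
tool_pos: [0.6412, -0.2084, 0.1333]
orientation: [1.704, 2.637, 0.001]
force: [-0.3, 0.9, -0.2]
opening: 0.0931
gripper_force: 0.0
```

```bash
python3 plan.py .646 -.0157 .021 24
python3 - <<'E'
from h import *
a=cv2.imread("pics/top0.png")
t=read_camera("top")[...,::-1];s=read_camera("scene")[...,::-1]
cv2.imwrite("pics/top2.png",t);cv2.imwrite("pics/scene2.png",s)
cv2.imwrite("pics/v2.png",np.hstack([cv2.resize(s[170:390,190:420],(400,383)),cv2.resize(t[110:280,95:355],(400,383),interpolation=2)]))
E
```

```text
t 33.7 pos [ 641.2 -208.4  133.3] psi 24.3 q6 -47.0 F [-0.3  0.9 -0.2] open 0.0931
YAW 0.0048 then dx 0.1741 dy 0.0827 dz 0.1123 tilt [-0.0012  0.0012]
```

View pics/v2.png

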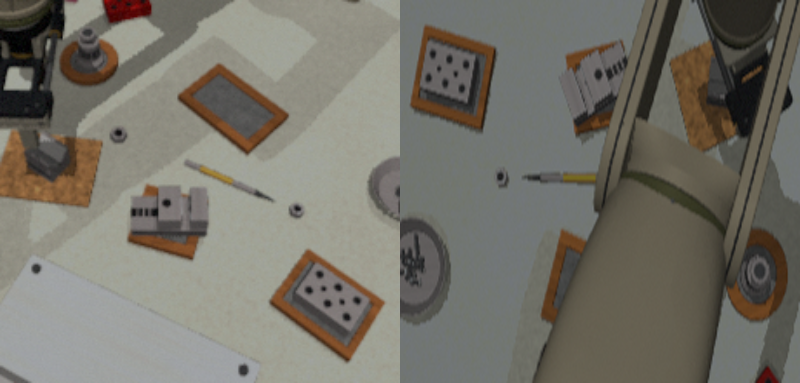

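Emit:
carry_out(moves=[{"jaw": 0.093, "dx": 0.02, "dy": 0.01, "dz": 0, "yaw": 0.004}, {"jaw": 0.093, "dx": 0.036, "dy": 0.017, "dz": 0, "yaw": 0}, {"jaw": 0.093, "dx": 0.036, "dy": 0.017, "dz": 0, "yaw": 0}, {"jaw": 0.093, "dx": 0.036, "dy": 0.017, "dz": 0, "yaw": 0}, {"jaw": 0.093, "dx": 0.03, "dy": 0.014, "dz": 0, "yaw": 0}, {"jaw": 0.093, "dx": 0.016, "dy": 0.008, "dz": 0, "yaw": 0}, {"jaw": 0.093, "dx": 0, "dy": 0, "dz": 0.02, "yaw": 0}, {"jaw": 0.093, "dx": 0, "dy": 0, "dz": 0.02, "yaw": 0}])

```text
t: 34.8
tool_pos: [0.6461, -0.0164, 0.0896]
orientation: [-1.717, -2.63, 0.001]
force: [-0.6, -0.3, -0.3]
opening: 0.093
gripper_force: 0.0
```

Emit:
carry_out(moves=[{"jaw": 0.093, "dx": 0, "dy": 0, "dz": 0.01, "yaw": 0}, {"jaw": 0.093, "dx": 0, "dy": 0, "dz": 0, "yaw": 0}])

```text
t: 35.05
tool_pos: [0.6451, -0.0164, 0.0792]
orientation: [-1.716, -2.628, 0.003]
force: [0.7, 0.8, -0.2]
opening: 0.0932
gripper_force: 0.0
```

```bash
python3 plan.py .646 -.0157 .0215 24
```

```text
t 35.05 pos [645.1 -16.4  79.2] psi 23.7 q6 -30.0 F [ 0.7  0.8 -0.2] open 0.0932
YAW -0.0054 then dx 0.0003 dy 0.0011 dz 0.0577 tilt [ 0.0016 -0.003 ]
```

Emit:
carry_out(moves=[{"jaw": 0.093, "dx": 0, "dy": 0, "dz": 0.02, "yaw": 0}, {"jaw": 0.093, "dx": 0, "dy": 0, "dz": 0.02, "yaw": 0}, {"jaw": 0.093, "dx": 0, "dy": 0, "dz": 0.011, "yaw": 0}, {"jaw": 0.093, "dx": 0, "dy": 0, "dz": 0.006, "yaw": 0}, {"jaw": 0.093, "dx": 0, "dy": 0, "dz": 0.002, "yaw": 0}, {"jaw": 0.093, "dx": 0, "dy": 0, "dz": 0, "yaw": 0}])

```text
t: 35.8
tool_pos: [0.6469, -0.0156, 0.0229]
orientation: [1.716, 2.631, 0.001]
force: [0.5, 0.3, 1.0]
opening: 0.0928
gripper_force: 0.0
```

```bash
python3 plan.py .646 -.0157 .0215 24
```

```text
t 35.8 pos [646.9 -15.6  22.9] psi 23.8 q6 -30.0 F [0.5 0.3 1. ] open 0.0928
YAW -0.0038 then dx 0.0002 dy -0.0009 dz 0.0014 tilt [-0.0004  0.0007]
```

Emit:
carry_out(moves=[{"jaw": 0.06, "dx": 0, "dy": -0.0008, "dz": 0.001, "yaw": 0}, {"jaw": 0.04, "dx": 0, "dy": 0, "dz": 0, "yaw": 0}, {"jaw": 0.04, "dx": 0, "dy": 0, "dz": 0, "yaw": 0}, {"jaw": 0.04, "dx": 0, "dy": 0, "dz": 0, "yaw": 0}, {"jaw": 0.04, "dx": 0, "dy": 0, "dz": 0, "yaw": 0}, {"jaw": 0.04, "dx": 0, "dy": 0, "dz": 0, "yaw": 0}, {"jaw": 0.04, "dx": 0, "dy": 0, "dz": 0, "yaw": 0}, {"jaw": 0.04, "dx": 0, "dy": 0, "dz": 0, "yaw": 0}], grip_force=60)

```text
t: 36.8
tool_pos: [0.6459, -0.0159, 0.0215]
orientation: [1.716, 2.631, 0.0]
force: [0.9, -0.1, -0.4]
opening: 0.0497
gripper_force: 59.7
```

Emit:
carry_out(moves=[{"jaw": 0.04, "dx": 0, "dy": 0, "dz": -0.005, "yaw": 0}, {"jaw": 0.04, "dx": 0, "dy": 0, "dz": -0.012, "yaw": 0}, {"jaw": 0.04, "dx": 0, "dy": 0, "dz": -0.023, "yaw": 0}, {"jaw": 0.04, "dx": 0, "dy": 0, "dz": -0.025, "yaw": 0}, {"jaw": 0.04, "dx": 0, "dy": 0, "dz": -0.02, "yaw": 0}, {"jaw": 0.04, "dx": 0, "dy": 0, "dz": -0.01, "yaw": 0}, {"jaw": 0.04, "dx": 0, "dy": 0, "dz": 0, "yaw": 0}])

```text
t: 37.67
tool_pos: [0.6462, -0.0159, 0.1172]
orientation: [1.715, 2.63, 0.001]
force: [0.3, -0.5, -10.1]
opening: 0.0499
gripper_force: 59.7
```

```bash
python3 plan.py .4257 -.0085 .115 -20
```

```text
t 37.67 pos [646.2 -15.9 117.2] psi 23.8 q6 -30.0 F [  0.3  -0.5 -10.1] open 0.0499
YAW 0.7641 then dx -0.0685 dy -0.2097 dz 0.0022 tilt [-0.0006  0.0011]
```

Emit:
carry_out(moves=[{"jaw": 0.04, "dx": 0, "dy": 0, "dz": 0, "yaw": 0.05}, {"jaw": 0.04, "dx": 0, "dy": 0, "dz": 0, "yaw": 0.11}, {"jaw": 0.04, "dx": 0, "dy": 0, "dz": 0, "yaw": 0.12}, {"jaw": 0.04, "dx": 0, "dy": 0, "dz": 0, "yaw": 0.12}, {"jaw": 0.04, "dx": 0, "dy": 0, "dz": 0, "yaw": 0.12}, {"jaw": 0.04, "dx": 0, "dy": 0, "dz": 0, "yaw": 0.12}, {"jaw": 0.04, "dx": 0, "dy": 0, "dz": 0, "yaw": 0.08}, {"jaw": 0.04, "dx": 0, "dy": 0, "dz": 0, "yaw": 0.044}])

```text
t: 38.67
tool_pos: [0.6446, -0.0158, 0.1145]
orientation: [-2.574, -1.798, 0.003]
force: [0.2, 0.1, -9.2]
opening: 0.0497
gripper_force: 59.7
```

Emit:
carry_out(moves=[{"jaw": 0.04, "dx": -0.0055, "dy": -0.017, "dz": 0, "yaw": 0}, {"jaw": 0.04, "dx": -0.01, "dy": -0.031, "dz": 0, "yaw": 0}, {"jaw": 0.04, "dx": -0.012, "dy": -0.036, "dz": 0, "yaw": 0}, {"jaw": 0.04, "dx": -0.012, "dy": -0.036, "dz": 0, "yaw": 0}, {"jaw": 0.04, "dx": -0.012, "dy": -0.036, "dz": 0, "yaw": 0}, {"jaw": 0.04, "dx": -0.01, "dy": -0.031, "dz": 0, "yaw": 0}, {"jaw": 0.04, "dx": -0.005, "dy": -0.016, "dz": 0, "yaw": 0}, {"jaw": 0.04, "dx": -0.002, "dy": -0.0067, "dz": 0, "yaw": 0}])

```text
t: 39.67
tool_pos: [0.4238, -0.0084, 0.1155]
orientation: [-2.573, -1.801, 0.002]
force: [0.1, 0.1, -8.8]
opening: 0.0496
gripper_force: 59.7
```

Emit:
carry_out(moves=[{"jaw": 0.04, "dx": 0, "dy": 0, "dz": 0, "yaw": 0}, {"jaw": 0.04, "dx": 0, "dy": 0, "dz": 0.015, "yaw": 0}, {"jaw": 0.04, "dx": 0, "dy": 0, "dz": 0.022, "yaw": 0}, {"jaw": 0.04, "dx": 0, "dy": 0, "dz": 0.018, "yaw": 0}, {"jaw": 0.04, "dx": 0, "dy": 0, "dz": 0.01, "yaw": 0}, {"jaw": 0.04, "dx": 0, "dy": 0, "dz": 0, "yaw": 0}])

```text
t: 40.42
tool_pos: [0.4245, -0.0084, 0.0502]
orientation: [-2.572, -1.801, 0.003]
force: [-0.1, -1.6, -8.2]
opening: 0.0495
gripper_force: 59.7
```

```bash
python3 plan.py .4257 -.0085 .0175 -20
python3 - <<'E'
from h import *
im=read_camera("scene")[...,::-1]; cv2.imwrite("pics/v3.png",cv2.resize(im[150:300,220:420],None,fx=4,fy=4,interpolation=cv2.INTER_CUBIC))
E
```

```text
t 40.42 pos [424.5  -8.4  50.2] psi -20.0 q6 12.0 F [-0.1 -1.6 -8.2] open 0.0495
YAW 0.0001 then dx 0.0003 dy 0.0012 dz 0.0327 tilt [-0.0005 -0.0024]
```

View pics/v3.png

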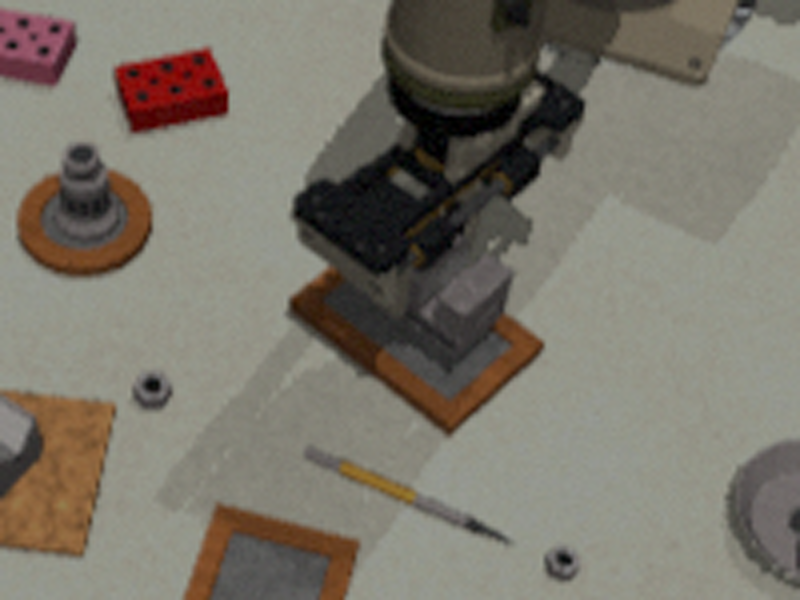

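Emit:
carry_out(moves=[{"jaw": 0.04, "dx": 0, "dy": 0.001, "dz": 0.01, "yaw": 0}, {"jaw": 0.04, "dx": 0, "dy": 0, "dz": 0.01, "yaw": 0}, {"jaw": 0.04, "dx": 0, "dy": 0, "dz": 0.005, "yaw": 0}, {"jaw": 0.04, "dx": 0, "dy": 0, "dz": 0.003, "yaw": 0}, {"jaw": 0.04, "dx": 0, "dy": 0, "dz": 0.002, "yaw": 0}, {"jaw": 0.04, "dx": 0, "dy": 0, "dz": 0, "yaw": 0}])

```text
t: 41.22
tool_pos: [0.4263, -0.0089, 0.0215]
orientation: [-2.573, -1.802, -0.0]
force: [0.3, 0.8, -8.5]
opening: 0.0498
gripper_force: 59.7
```

Emit:
carry_out(moves=[{"jaw": 0.04, "dx": 0, "dy": 0, "dz": 0.001, "yaw": 0}])

```text
t: 41.35
tool_pos: [0.4266, -0.0089, 0.0208]
orientation: [2.573, 1.802, 0.001]
force: [0.5, -0.3, -8.6]
opening: 0.0497
gripper_force: 59.7
```

Emit:
carry_out(moves=[{"jaw": 0.04, "dx": 0, "dy": 0, "dz": 0.001, "yaw": 0}])

```text
t: 41.48
tool_pos: [0.4264, -0.0089, 0.0196]
orientation: [2.573, 1.802, 0.0]
force: [0.5, -0.4, -9.0]
opening: 0.0501
gripper_force: 59.7
```

Emit:
carry_out(moves=[{"jaw": 0.04, "dx": 0, "dy": 0, "dz": 0.0005, "yaw": 0}])

```text
t: 41.6
tool_pos: [0.4262, -0.0089, 0.0189]
orientation: [2.573, 1.802, 0.0]
force: [0.1, -0.5, -9.1]
opening: 0.0499
gripper_force: 59.7
```

Emit:
carry_out(moves=[{"jaw": 0.04, "dx": 0, "dy": 0, "dz": 0.001, "yaw": 0}])

```text
t: 41.72
tool_pos: [0.4263, -0.0089, 0.0179]
orientation: [2.573, 1.802, 0.0]
force: [0.4, -0.2, -8.8]
opening: 0.0498
gripper_force: 59.7
```

Emit:
carry_out(moves=[{"jaw": 0.04, "dx": 0, "dy": 0, "dz": 0.0006, "yaw": 0}])

```text
t: 41.85
tool_pos: [0.4262, -0.0089, 0.0174]
orientation: [-2.573, -1.802, 0.0]
force: [-3.4, 1.3, -2.1]
opening: 0.0497
gripper_force: 59.7
```

Emit:
carry_out(moves=[{"jaw": 0.04, "dx": 0, "dy": 0, "dz": 0.0005, "yaw": 0}])

```text
t: 41.98
tool_pos: [0.4262, -0.0089, 0.0174]
orientation: [-2.573, -1.802, 0.001]
force: [-6.6, 0.4, 7.2]
opening: 0.0498
gripper_force: 59.7
```

Emit:
carry_out(moves=[{"jaw": 0.093, "dx": 0, "dy": 0, "dz": 0, "yaw": 0}, {"jaw": 0.093, "dx": 0, "dy": 0, "dz": 0, "yaw": 0}, {"jaw": 0.093, "dx": 0, "dy": 0, "dz": 0, "yaw": 0}, {"jaw": 0.093, "dx": 0, "dy": 0, "dz": 0, "yaw": 0}, {"jaw": 0.093, "dx": 0, "dy": 0, "dz": -0.02, "yaw": 0}, {"jaw": 0.093, "dx": 0, "dy": 0, "dz": -0.03, "yaw": 0}, {"jaw": 0.093, "dx": 0, "dy": 0, "dz": -0.03, "yaw": -0.105}, {"jaw": 0.093, "dx": 0, "dy": 0, "dz": -0.03, "yaw": -0.104}])

```text
t: 42.98
tool_pos: [0.4261, -0.0089, 0.1278]
orientation: [2.368, 2.065, 0.0]
force: [0.7, -0.4, 0.4]
opening: 0.0929
gripper_force: 0.0
```

```bash
python3 plan.py .6409 -.2083 .0167 -8.1
```

```text
t 42.98 pos [426.1  -8.9 127.8] psi -7.8 q6 -0.0 F [ 0.7 -0.4  0.4] open 0.0929
YAW 0.0047 then dx -0.1672 dy 0.2407 dz 0.1111 tilt [-0.      0.0001]
```

Emit:
carry_out(moves=[{"jaw": 0.093, "dx": -0.017, "dy": 0.024, "dz": 0, "yaw": 0.004}, {"jaw": 0.093, "dx": -0.027, "dy": 0.038, "dz": 0, "yaw": 0}, {"jaw": 0.093, "dx": -0.027, "dy": 0.038, "dz": 0, "yaw": 0}, {"jaw": 0.093, "dx": -0.027, "dy": 0.038, "dz": 0, "yaw": 0}, {"jaw": 0.093, "dx": -0.027, "dy": 0.038, "dz": 0, "yaw": 0}, {"jaw": 0.093, "dx": -0.027, "dy": 0.038, "dz": 0, "yaw": 0}, {"jaw": 0.093, "dx": -0.01, "dy": 0.018, "dz": 0, "yaw": 0}, {"jaw": 0.093, "dx": -0.005, "dy": 0.0087, "dz": 0, "yaw": 0}])

```text
t: 43.98
tool_pos: [0.641, -0.2093, 0.1262]
orientation: [-2.376, -2.055, 0.0]
force: [-0.9, -0.1, -0.3]
opening: 0.0931
gripper_force: 0.0
```

Emit:
carry_out(moves=[{"jaw": 0.093, "dx": 0, "dy": 0, "dz": 0.02, "yaw": 0}, {"jaw": 0.093, "dx": 0, "dy": 0, "dz": 0.025, "yaw": 0}, {"jaw": 0.093, "dx": 0, "dy": 0, "dz": 0.025, "yaw": 0}, {"jaw": 0.093, "dx": 0, "dy": 0, "dz": 0.02, "yaw": 0}, {"jaw": 0.093, "dx": 0, "dy": 0, "dz": 0.012, "yaw": 0}, {"jaw": 0.093, "dx": 0, "dy": 0, "dz": 0.006, "yaw": 0}, {"jaw": 0.093, "dx": 0, "dy": 0, "dz": 0.002, "yaw": 0}, {"jaw": 0.093, "dx": 0, "dy": 0, "dz": 0, "yaw": 0}])

```text
t: 44.98
tool_pos: [0.6411, -0.2088, 0.0176]
orientation: [2.375, 2.055, 0.001]
force: [0.8, 0.2, -0.3]
opening: 0.0931
gripper_force: 0.0
```

```bash
python3 plan.py .6409 -.2083 .0167 -8.1
```

```text
t 44.98 pos [ 641.1 -208.8   17.6] psi -8.3 q6 -14.0 F [ 0.8  0.2 -0.3] open 0.0931
YAW -0.0027 then dx 0.0005 dy -0.0002 dz 0.0009 tilt [-0.0002  0.0011]
```

Emit:
carry_out(moves=[{"jaw": 0.06, "dx": 0.0005, "dy": 0, "dz": 0.0008, "yaw": 0}, {"jaw": 0.03, "dx": 0, "dy": 0, "dz": 0, "yaw": 0}, {"jaw": 0.03, "dx": 0, "dy": 0, "dz": 0, "yaw": 0}, {"jaw": 0.03, "dx": 0, "dy": 0, "dz": 0, "yaw": 0}, {"jaw": 0.03, "dx": 0, "dy": 0, "dz": 0, "yaw": 0}, {"jaw": 0.03, "dx": 0, "dy": 0, "dz": 0, "yaw": 0}, {"jaw": 0.03, "dx": 0, "dy": 0, "dz": 0, "yaw": 0}, {"jaw": 0.03, "dx": 0, "dy": 0, "dz": 0, "yaw": 0}], grip_force=50)

```text
t: 45.98
tool_pos: [0.6406, -0.2081, 0.016]
orientation: [2.375, 2.056, 0.0]
force: [0.4, 0.7, -0.1]
opening: 0.0414
gripper_force: 49.9
```

Emit:
carry_out(moves=[{"jaw": 0.03, "dx": 0, "dy": 0, "dz": -0.008, "yaw": 0}, {"jaw": 0.03, "dx": 0, "dy": 0, "dz": -0.018, "yaw": 0}, {"jaw": 0.03, "dx": 0, "dy": 0, "dz": -0.028, "yaw": 0}, {"jaw": 0.03, "dx": 0, "dy": 0, "dz": -0.026, "yaw": 0}, {"jaw": 0.03, "dx": 0, "dy": 0, "dz": -0.015, "yaw": -0.077}, {"jaw": 0.03, "dx": 0, "dy": 0, "dz": 0, "yaw": -0.077}, {"jaw": 0.03, "dx": 0, "dy": 0, "dz": 0, "yaw": -0.077}, {"jaw": 0.03, "dx": 0, "dy": 0, "dz": 0, "yaw": -0.076}])

```text
t: 46.98
tool_pos: [0.6408, -0.2082, 0.1125]
orientation: [2.03, 2.397, 0.001]
force: [-0.6, -0.6, -3.9]
opening: 0.0419
gripper_force: 49.9
```

```bash
python3 plan.py .644 -.016 .112 9.5
python3 - <<'E'
from h import *
for n in M:
    im=read_camera(n)[...,::-1].copy(); cv2.imwrite(f"pics/{n}4.png",im)
    m=cv2.inRange(cv2.cvtColor(im,cv2.COLOR_BGR2HSV),(5,90,50),(25,255,255))
    for c in cv2.findContours(m,cv2.RETR_EXTERNAL,cv2.CHAIN_APPROX_NONE)[0]:
        x,y,w,h=cv2.boundingRect(c)
        if cv2.contourArea(c)>150 and 95<x+w/2<420 and y>100: print(n,(x,y,w,h),rect(n,c,.012))
E
```

```text
t 46.98 pos [ 640.8 -208.2  112.5] psi 9.5 q6 -32.0 F [-0.6 -0.6 -3.9] open 0.0419
YAW -0.0003 then dx 0.1890 dy 0.0349 dz 0.0005 tilt [-0.0005  0.0008]
top (307, 212, 40, 40) (array([ 436.9, -259.7]), array([78.4, 94.2]), 57.5)
top (187, 212, 30, 42) (array([442.2,  39.5]), array([41.7, 95.2]), 70.1)
top (271, 129, 31, 48) (array([ 628.6, -172.1]), array([108.5,  63. ]), 17.6)
top (203, 128, 40, 42) (array([643.8, -16.2]), array([87.5, 89.7]), 8.9)
top (102, 122, 55, 45) (array([659.6, 210.4]), array([112.7,  90.5]), 76.1)
scene (346, 313, 65, 65) (array([662.8, 210.1]), array([111.7,  93.3]), 76.2)
scene (264, 276, 46, 43) (array([647.7, -14.9]), array([89.8, 89.7]), 9.3)
scene (185, 248, 64, 41) (array([ 646.8, -205.1]), array([109.4, 138.3]), 18.1)
scene (293, 207, 63, 51) (array([429. ,  -7.9]), array([146.8, 100.5]), 70.0)
scene (226, 193, 32, 26) (array([ 449.9, -236.2]), array([67.7, 97.3]), 73.7)
```

Emit:
carry_out(moves=[{"jaw": 0.03, "dx": 0.016, "dy": 0.003, "dz": 0, "yaw": 0}, {"jaw": 0.03, "dx": 0.032, "dy": 0.006, "dz": 0, "yaw": 0}, {"jaw": 0.03, "dx": 0.038, "dy": 0.007, "dz": 0, "yaw": 0}, {"jaw": 0.03, "dx": 0.038, "dy": 0.007, "dz": 0, "yaw": 0}, {"jaw": 0.03, "dx": 0.034, "dy": 0.006, "dz": 0, "yaw": 0}, {"jaw": 0.03, "dx": 0.02, "dy": 0.004, "dz": 0, "yaw": 0}, {"jaw": 0.03, "dx": 0.011, "dy": 0.0022, "dz": 0, "yaw": 0}, {"jaw": 0.03, "dx": 0, "dy": 0, "dz": 0, "yaw": 0}])

```text
t: 48.08
tool_pos: [0.6447, -0.0156, 0.1111]
orientation: [2.033, 2.395, -0.0]
force: [0.8, -1.2, -4.3]
opening: 0.0413
gripper_force: 49.9
```

Emit:
carry_out(moves=[{"jaw": 0.03, "dx": 0, "dy": 0, "dz": 0.015, "yaw": 0}, {"jaw": 0.03, "dx": 0, "dy": 0, "dz": 0.024, "yaw": 0}, {"jaw": 0.03, "dx": 0, "dy": 0, "dz": 0.024, "yaw": 0}, {"jaw": 0.03, "dx": 0, "dy": 0, "dz": 0.014, "yaw": 0}, {"jaw": 0.03, "dx": 0, "dy": 0, "dz": 0.007, "yaw": 0}, {"jaw": 0.03, "dx": 0, "dy": 0, "dz": 0.003, "yaw": 0}, {"jaw": 0.03, "dx": 0, "dy": 0, "dz": 0, "yaw": 0}])

```text
t: 48.95
tool_pos: [0.6452, -0.016, 0.0247]
orientation: [2.033, 2.394, 0.001]
force: [0.6, -0.3, -3.7]
opening: 0.0415
gripper_force: 49.9
```

```bash
python3 plan.py .6445 -.016 .018 9.5
```

```text
t 48.95 pos [645.2 -16.   24.7] psi 9.3 q6 -15.0 F [ 0.6 -0.3 -3.7] open 0.0415
YAW -0.0029 then dx 0.0002 dy -0.0007 dz 0.0067 tilt [-0.0003  0.001 ]
```

Emit:
carry_out(moves=[{"jaw": 0.03, "dx": 0, "dy": 0, "dz": 0.002, "yaw": 0}, {"jaw": 0.03, "dx": 0, "dy": 0, "dz": 0.0015, "yaw": 0}, {"jaw": 0.03, "dx": 0, "dy": 0, "dz": 0.001, "yaw": 0}])

```text
t: 49.32
tool_pos: [0.6448, -0.0159, 0.0196]
orientation: [2.033, 2.395, 0.0]
force: [-0.1, 1.1, -3.9]
opening: 0.0415
gripper_force: 49.9
```

Emit:
carry_out(moves=[{"jaw": 0.03, "dx": 0, "dy": 0, "dz": 0.001, "yaw": 0}])

```text
t: 49.45
tool_pos: [0.6447, -0.0159, 0.0185]
orientation: [2.033, 2.395, 0.0]
force: [-0.0, -0.2, -4.4]
opening: 0.0414
gripper_force: 49.9
```

Emit:
carry_out(moves=[{"jaw": 0.03, "dx": 0, "dy": 0, "dz": 0.0007, "yaw": 0}])

```text
t: 49.58
tool_pos: [0.6447, -0.0159, 0.018]
orientation: [2.033, 2.395, 0.0]
force: [-1.9, -0.1, 2.0]
opening: 0.0418
gripper_force: 49.9
```

Emit:
carry_out(moves=[{"jaw": 0.03, "dx": 0, "dy": 0, "dz": 0.0005, "yaw": 0}])

```text
t: 49.7
tool_pos: [0.6447, -0.0159, 0.018]
orientation: [-2.033, -2.395, 0.0]
force: [-5.5, 0.5, 5.4]
opening: 0.0415
gripper_force: 49.9
```

Emit:
carry_out(moves=[{"jaw": 0.093, "dx": 0, "dy": 0, "dz": 0, "yaw": 0}, {"jaw": 0.093, "dx": 0, "dy": 0, "dz": 0, "yaw": 0}, {"jaw": 0.093, "dx": 0, "dy": 0, "dz": 0, "yaw": 0}, {"jaw": 0.093, "dx": 0, "dy": 0, "dz": 0, "yaw": 0}, {"jaw": 0.093, "dx": 0, "dy": 0, "dz": -0.02, "yaw": 0}, {"jaw": 0.093, "dx": 0, "dy": 0, "dz": -0.04, "yaw": 0}, {"jaw": 0.093, "dx": 0, "dy": 0, "dz": -0.05, "yaw": 0}, {"jaw": 0.093, "dx": 0, "dy": 0, "dz": -0.05, "yaw": 0}])

```text
t: 50.7
tool_pos: [0.6447, -0.0159, 0.1806]
orientation: [2.032, 2.394, 0.001]
force: [1.1, 0.5, -0.4]
opening: 0.0929
gripper_force: 0.0
```

Emit:
carry_out(moves=[{"jaw": 0.093, "dx": -0.045, "dy": -0.02, "dz": 0, "yaw": 0}, {"jaw": 0.093, "dx": -0.05, "dy": -0.025, "dz": 0, "yaw": 0}, {"jaw": 0.093, "dx": -0.05, "dy": -0.025, "dz": 0, "yaw": 0}, {"jaw": 0.093, "dx": -0.05, "dy": -0.025, "dz": 0, "yaw": 0}, {"jaw": 0.093, "dx": -0.05, "dy": -0.025, "dz": 0, "yaw": 0}, {"jaw": 0.093, "dx": -0.05, "dy": -0.025, "dz": 0, "yaw": 0}, {"jaw": 0.093, "dx": -0.05, "dy": -0.025, "dz": 0, "yaw": 0}, {"jaw": 0.093, "dx": -0.05, "dy": -0.025, "dz": 0, "yaw": 0}])

```text
t: 51.7
tool_pos: [0.5159, -0.4392, 0.1794]
orientation: [2.032, 2.393, -0.0]
force: [0.4, 0.4, -0.3]
opening: 0.093
gripper_force: 0.0
```

Emit:
carry_out(moves=[{"jaw": 0.093, "dx": -0.045, "dy": -0.03, "dz": 0, "yaw": 0}, {"jaw": 0.093, "dx": -0.045, "dy": -0.03, "dz": 0, "yaw": 0}, {"jaw": 0.093, "dx": -0.045, "dy": -0.03, "dz": 0, "yaw": 0}, {"jaw": 0.093, "dx": -0.02, "dy": -0.01, "dz": 0, "yaw": 0}, {"jaw": 0.093, "dx": 0, "dy": 0, "dz": 0, "yaw": 0}])

```text
t: 52.32
tool_pos: [0.4417, -0.6081, 0.1785]
orientation: [2.036, 2.392, -0.001]
force: [1.3, 0.4, -0.5]
opening: 0.0927
gripper_force: 0.0
```

Run:
```python
from h import *
t=read_camera("top")[...,::-1];s=read_camera("scene")[...,::-1]
a=cv2.resize(t[110:280,95:355],(400,262),interpolation=2);b=cv2.resize(s[170:390,190:420],(400,383),interpolation=2)
c=np.zeros((383,800,3),np.uint8);c[:262,:400]=a;c[:,400:]=b
cv2.imwrite("pics/v5.png",cv2.convertScaleAbs(c,alpha=1.3));cv2.imwrite("pics/top5.png",t);cv2.imwrite("pics/scene5.png",s)
```

```text
(no output)
```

View pics/v5.png

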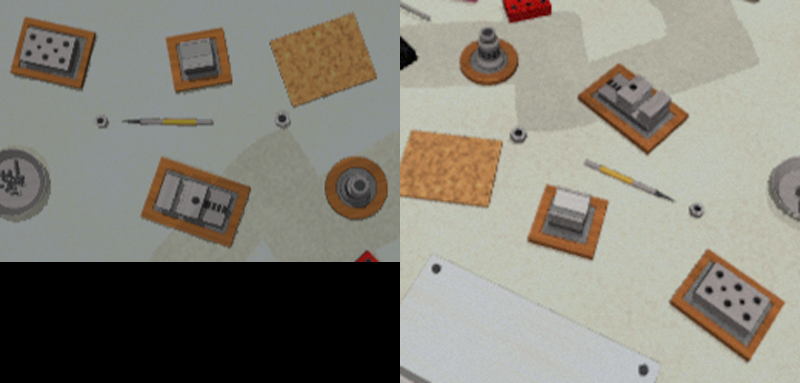

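The picture shows all four tools upright in their own trays: block at (48,48), V-block at (198,58), vice at (195,200) and jack at (357,185) in the left panel. The mat is empty and the arm is clear.

```bash
python3 -c "
from plant import *
print(close_job())"
```

```text
the job is handed in; nothing more can be done
None
```

The job is handed in: the final pictures show all four tools upright and seated in their own trays, set down gently with the arm clear, at about 52 s of the 125 s; the hand-in gave no verdict.

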